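# Clamp parting blades in the regrind fixture

### The job

Load the parting blades lying on the bench into the clamping fixture for regrinding. Its toggle clamp has been left shut and is too stiff for its short lever alone: with the extension bar held over the lever, never with bare fingers, throw it fully open, slide every blade end first into a slot of its own right back against the stop, then throw the clamp fully shut again with the bar. Finish with the bar lying wholly on its rubber mat, and do not disturb the other things on the bench.

Things in the scene. Friction and masses are not known exactly. Their poses are not given: they have to be found in the camera images.
- fixture: Low steel and aluminium clamping fixture, fixed to the bench, base plate 125 (x) by 385 (y) by 12 mm; nothing on it above 58 mm. Origin on the bench under the mouth of the middle slot; x points into the slots (away from the robot), y along the three side-by-side slots (75 mm apart) towards the toggle clamp, z up. A level ledge (12 mm high) runs 45 mm out before the mouths, then slopes down.
- slot1 (a point): Slot 1 (farthest from the toggle clamp): middle of the mouth of the opened slot, on its floor, 12 mm above the bench. Axes as the fixture's: x points into the slot. A slot is 14 mm high under a keeper strip over its mouth (top 38 mm above the bench); the back stop is 85 mm inside the mouth. A blade right home stands 65 mm out of the mouth, its centre 10 mm inside.
- slot2 (a point): Slot 2 (the middle one), same point and axes. Each slot has a fixed wall on its -y side and a tooth of a sliding comb on its +y side. Clamp open: 41 mm between them, this point half-way; clamp shut: 29 mm, too narrow for a blade. The front ends of the walls are rounded 6 mm.
- slot3 (a point): Slot 3 (nearest the toggle clamp), same point and axes. Shutting the clamp moves the comb 12 mm to -y; its spring (12 to 25 N in all) presses each blade sideways on to the wall of its slot.
- pivot (a point): Upright axis of the toggle clamp's lever, at the lever's half height (51 mm above the bench), at x 54, y 215 mm from the fixture's origin. The clamp is a push-pull toggle lying on its side, so its lever swings level.
- lever_end (a point): Outer end of the clamp's steel lever, half-way up: a bare flat stub 14 mm wide, 12 mm high (45 to 57 mm above the bench), reaching from 27 to 95 mm from the pivot, free all round. Shut, it points to the fixture's -x turned 0.40 rad towards -y (the slots); open, to -x turned 0.70 rad towards +y.
- lever (a joint): Toggle clamp lever, rad: 0 fully shut, on its stop; 0.15 dead point; 1.10 fully open, on its stop. It opens clockwise seen from above. A spring resists either throw up to the dead point (0.7 N m when opening, up to 1.5 N m between 1.0 and 0.3 rad when shutting), then drives the lever on to the stop beyond; it stays at either stop by itself.
- bar_mid (a point): Extension bar, loose, steel, 0.40 kg, 240 mm long, 24 mm high; lies with its channel downwards, as it is used. This point: its middle, 12 mm above its underside; x to the head, z up. From the tail (x -120) to x +40 mm a plain bar 28 mm wide (31 mm over a grey sleeve, x -115 to -5), to be pinched from above, best near the middle.
- bar_head (a point): Head end of the bar (+120 mm), half-way up. The head, x +40 to +120 mm, is a channel open below and at the end, 34 mm wide outside, 24 mm inside, 16 mm deep. It drops from above over the 14 mm lever stub, head towards the pivot: with the head end 38 mm from the pivot the stub lies wholly in the channel, and the bar's middle is 158 mm from the pivot.
- bar_tail (a point): Tail end of the extension bar (-120 mm along it), half-way up.
- mat: Black rubber mat fixed on the bench, 300 (x) by 120 (y) by 4 mm, on which the bar lies at the start and is laid back. Origin at the centre of its underside; x along its length.
- blade1_mid (a point): Parting blade, loose, bare steel bar 150 mm long (x), 32 mm wide (y), 8 mm thick (z), 0.29 kg, alike at both ends (either end may go in first, either face up); lies flat on the bench. This point is its centre. Fully home in a slot its centre is 10 mm inside the mouth, 4 mm above the slot's floor, and 65 mm of it stand out of the mouth. May be absent (None).
- blade2_mid (a point): Another such parting blade; same point and axes. May be absent (None).
- blade3_mid (a point): Another such parting blade; same point and axes. May be absent (None).
- holder_a: Tool holder, steel, standing nose down with its taper up, 64 mm across, 117 mm high. Leave alone. Origin at its underside's middle.
- holder_b: Tool holder like the other, 132 mm high. Leave alone. Origin at its underside's middle.
- insert_box: Flat grey box of inserts with a white top, 85 by 60 by 18 mm. Leave alone. Origin at its underside's middle.
- spanner: Open-ended spanner 170 mm long. Leave alone. Origin at its underside's middle.
- caliper_case: Black caliper case 160 by 75 by 26 mm. Leave alone. Origin at its underside's middle.
- oil: White oil bottle, 56 mm across, 150 mm high. Leave alone. Origin at its underside's middle.
- collet: Steel collet, 41 mm across, 42 mm high. Leave alone. Origin at its underside's middle.
There are look-alikes about, which are no part of the job. What is shaped like the part that bears blade1_mid but purple is not meant.

How it is judged:
By the outcome, as a careful person would: the job done as asked, in the order asked, and still so for the second after the job is handed in, with the robot touching nothing.
Of blade1, blade2, blade3 only 2 to 3 are there at a start; the rules pass over those that are not, and their reading is None.
At some moment in a run one of bar, blade1, blade2, blade3 may be knocked a few centimetres aside while the robot is not near it.
Once in a run the grip may slacken for a moment while it holds something.
It also fails if it takes over 210 s, if anything falls off the work surface, if the arm or the gripper's body presses on something with over 40 N, if the wrist force passes 120 N, or if a joint passes its speed limit or range.

### The arm

A 7-joint arm with a two-finger parallel gripper is mounted at the origin on the work surface. World frame = base frame: x ahead of the robot, y to its left, z up, the work surface at z = 0. Lengths are in m, angles in rad, forces in N, time in s.
With the tool pointing down it reaches from about 0.4 to 0.85 m from the base axis. Payload 6.9 kg.
Tool frame: the origin (TCP) lies midway between the tips of the shut fingers; the grasp point (between the pads) lies 19 mm behind it; z points along the fingers, y is the direction in which the jaws open and shut (so a half turn about z gives the same grasp; the last joint's range is limited). The gripper opens to 85 mm and grips with 20 to 120 N. Pads are 22 mm wide; open, the fingers measure 114 mm over their backs; the gripper's body (76 mm by 85 mm) begins 54 mm behind the grasp point. The pads swing forward as they close: fully open they stand 13 mm farther back than shut.
Start: joints at [-1.242, 0.507, -0.238, 1.5, 0.126, 1.149, -0.155], TCP at [0.138, 0.61, 0.231] pointing down, gripper open.
Joint ranges: [-3.08, 3.08], [-0.24, 2.05], [-1.43, 1.35], [0, 2.5], [-1.52, 4.66], [0.17, 1.96], [-2.89, 2.89]. Speed limits (rad/s): [2.39, 2.39, 3.14, 3.14, 3.14, 3.14, 3.14].

### API

Orientations are given as a 3x3 rotation matrix whose columns are the frame's x, y, z axes.
In Python, from bench import r gives the robot as it stands.
- The arm moves only by the tool send_rows, never from a script. Its argument "plan" is a list of rows, each a list of 7 numbers: the opening, from 0 (shut) to 1 (fully open), then the shift along the tool's x, y, z in m, then the turn, a rotation vector about the tool's x, y, z in degrees. In form: [[hand, tx, ty, tz, wx, wy, wz], ...]. A call has exactly 10 rows; each row is the pose to reach, as a shift and turn from the pose commanded when the call began, along the tool's axes at that moment; what a row does not reach only later rows make up. A row lasts 1/12 s, in which the tool goes at most 41.7 mm and 7.16 degrees, less where a joint would pass 70% of its speed; a pose out of reach is approached as far as the arm can. A call with a gripper value outside its range is refused whole. The fingers move at their own pace and stop on an object; the grip force is fixed at half the most. Time passes only in rows, so rows that repeat a pose let the fingers close, or fill a call up. It gives the time, the measured TCP pose, the force and the opening at its end, in the units of the state.
- r.observe(): the state, without advancing time (a new reading comes with each control period).
- r.grab_frame(name): name is "scene" or "top" or "wrist"; returns a dict with "color" (400x640x3 uint8, blue, green, red), "range_z" (400x640 float32, m along the optical axis (not along the pixel's ray), 0 where there is no reading), "mtx" (3x3 intrinsics, pixels), "R" (3x3) and "t" (3): a world point X has camera coordinates R X + t. Camera axes: x right, y down, z forward; pixel columns grow to the right and rows downward; lengths in m; the calibration is good to about 2 mm. A picture is of the moment at which its call begins.
- r.job_done(): hands the job in, once; it reports no verdict.
The state is a dict: "t": time; "joint_positions": joint angles; "joint_velocities": joint speeds; "joint_efforts": joint torques, N m; "ee_pos": TCP position; "ee_rot": TCP orientation; "contact_force": force on the tool from outside, world axes, zero at the start; "wrist_torque": the same for the moment, N m; "finger_gap": opening from 0.0 (shut) to 1.0 (fully open).
Only numpy, scipy, OpenCV 4.12 (cv2) and the standard library are available. Lean on these libraries where they do the work, as an engineer would, in place of code of your own. Each camera call takes 0.05 s, during which the arm holds its last target. There are 200 camera calls.

## Working session

There is one attempt and no reset: what is moved stays moved. The work goes in short steps, Python scripts to look and compute and a tool call to move; the robot and the scene stay as the last step left them, time stands still between calls to the robot, and variables do not carry over. Pictures are saved under pics/ and viewed, about 12 in all and at most 16, crops included, and the job is handed in when it is done.

Besides the shell and the picture viewer there is one more tool, called after ">>>" as name(argument=value, ...) on one line, values as JSON. send_rows: Moves the arm, as the interface text tells. Its arguments: {"type":"object","properties":{"plan":{"type":"array","items":{"type":"array","items":{"type":"number"}}}},"required":["plan"]}

```bash
ls; mkdir -p pics; cat > h.py <<'E'
import numpy as np, cv2
from bench import r
def grab(n):
    return r.grab_frame(n)
def world(f,u,v,z=None):
    """pixel -> world, by depth or on plane z"""
    K,R,t=map(np.array,(f["mtx"],f["R"],f["t"]))
    d=np.linalg.inv(K)@np.array([u,v,1.])
    if z is None: return R.T@(d*f["range_z"][int(round(v)),int(round(u))]-t)
    c=-R.T@t; w=R.T@d
    return c+w*(z-c[2])/w[2]
def cloud(f):
    K,R,t=map(np.array,(f["mtx"],f["R"],f["t"]))
    v,u=np.mgrid[:400,:640]; d=f["range_z"].astype(float)
    P=np.stack([(u-K[0,2])/K[0,0]*d,(v-K[1,2])/K[1,1]*d,d],-1)
    return (P-t)@R
def pix(f,X):
    p=np.array(f["mtx"])@(np.array(f["R"])@np.array(X)+f["t"]); return p[:2]/p[2]
E
python3 - <<'E'
from h import *
for n in("scene","top"):
    f=grab(n); cv2.imwrite(f"pics/{n}0.png",f["color"]); print(n,-np.array(f["R"]).T@f["t"],f["mtx"][0][0])
    np.savez(f"{n}0.npz",**f)
print(r.observe())
E
```

```text
pics
scene [1.26974652 0.24998035 0.92112773] 434.51318030374745
top [0.40380086 0.05145314 1.24514184] 388.78913303150216
{'t': 0.1, 'joint_positions': array([-1.24250319,  0.50829432, -0.2375316 ,  1.50099248,  0.12571412,
        1.14889364, -0.15482596]), 'joint_velocities': array([-0.00055505, -0.00169237,  0.00120973, -0.00081057,  0.00190621,
       -0.00043467, -0.00117122]), 'joint_efforts': array([-4.76837478e-03, -6.21842408e+01, -2.19451994e+00, -2.50206828e+01,
        1.26096251e-02,  7.77064415e-03, -2.69011053e-05]), 'ee_pos': array([0.13807713, 0.6091189 , 0.23050535]), 'ee_rot': array([[-9.75281236e-01,  2.20966984e-01, -3.21372949e-04],
       [ 2.20967215e-01,  9.75279980e-01, -1.56529452e-03],
       [-3.24498062e-05, -1.59761526e-03, -9.99998723e-01]]), 'contact_force': array([-0.18677405, -0.90555519, -0.40276561]), 'wrist_torque': array([ 0.01583553,  0.0045439 , -0.01794117]), 'finger_gap': 0.9960842361821288}
```

```bash
python3 - <<'E'
import cv2
a=cv2.imread("pics/top0.png");cv2.imwrite("pics/top0b.png",cv2.resize(a,(800,500)))
E
```

```text
(no output)
```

View pics/top0.png

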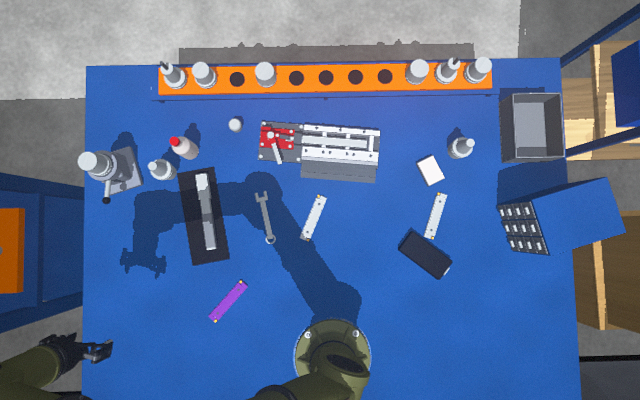

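View pics/scene0.png

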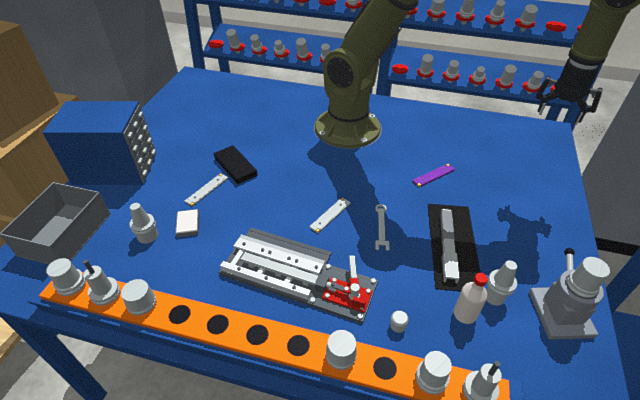

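Top view: real blades are white at (314,217) and (436,215). The look-alike is the purple bar at (229,300). Other long grey things are the spanner (264,217) and the bar on the black mat (205,212). The fixture is at (320,150), with its red toggle at (277,143). So two blades are present. Next I measure them.

```bash
python3 - <<'E'
from h import *
f=dict(np.load("top0.npz")); P=cloud(f); hsv=cv2.cvtColor(f["color"],cv2.COLOR_BGR2HSV)
notblue=((hsv[...,1]<90)&(hsv[...,2]>110)).astype(np.uint8)
def rect(m,box,z,name):
    x0,y0,x1,y1=box; mm=np.zeros_like(m); mm[y0:y1,x0:x1]=m[y0:y1,x0:x1]
    n,l,s,c=cv2.connectedComponentsWithStats(mm); k=1+np.argmax(s[1:,4])
    pts=np.argwhere(l==k)[:,::-1]
    W=np.array([world(f,u,v,z)[:2] for u,v in pts])*1000
    (cx,cy),(w,h),a=cv2.minAreaRect(W.astype(np.float32))
    C=W-W.mean(0); e,V=np.linalg.eigh(C.T@C); d=V[:,1]
    print(name,"ctr",round(cx,1),round(cy,1),"size",round(w),round(h),"axis deg",round(np.degrees(np.arctan2(d[1],d[0])),1), "z", np.round(np.median([P[v,u,2] for u,v in pts]),4))
rect(notblue,(295,185,335,250),.008,"bladeA")
rect(notblue,(418,185,455,245),.008,"bladeB")
rect(notblue,(185,165,225,260),.03,"bar")
black=((hsv[...,2]<60)).astype(np.uint8)
rect(cv2.morphologyEx(((hsv[...,2]<70)|(hsv[...,1]<90)).astype(np.uint8),cv2.MORPH_OPEN,np.ones((3,3))),(170,160,235,270),.004,"mat")
fx=(hsv[...,1]<110).astype(np.uint8); rect(fx,(250,115,390,190),.012,"fixture")
rect(((hsv[...,1]>150)&((hsv[...,0]<8)|(hsv[...,0]>172))).astype(np.uint8),(250,115,300,170),.03,"red")
# height map of fixture
H=P[115:190:3,255:385:4,2]*1000
for i,row in enumerate(H): print(115+3*i,' '.join(f"{int(x):3d}" for x in row))
for n,b in(("top",(250,110,390,190)),("scene",(210,220,385,325))):
    g=cv2.imread(f"pics/{n}0.png")[b[1]:b[3],b[0]:b[2]]; cv2.imwrite(f"pics/c_{n}.png",cv2.resize(g,None,fx=4.4,fy=4.4,interpolation=cv2.INTER_CUBIC))
E
python3 - <<'E'
import cv2,numpy as np
a=cv2.imread("pics/top0.png")
A=cv2.resize(a[110:190,250:390],(560,320),interpolation=3)
B=cv2.resize(a[160:270,165:235],(204,320),interpolation=3)
cv2.imwrite("pics/c1.png",np.hstack([A,B]))
E
```

```text
bladeA ctr 437.6 50.1 size 34 152 axis deg 155.2 z 0.0086
bladeB ctr 435.5 -339.6 size 35 152 axis deg 159.5 z 0.0084
bar ctr 464.7 383.4 size 241 37 axis deg -172.4 z 0.0282
mat ctr 452.7 400.7 size 295 117 axis deg -170.5 z 0.0065
fixture ctr 650.7 28.1 size 386 179 axis deg 80.7 z 0.0171
red ctr 691.2 158.8 size 106 64 axis deg 77.7 z 0.0224
115   1   2   4   0   3   1   5   2   3   0   1   0   3   0   0   5   0   0   2   0   0   1   3   2   0  -1   0   2   1   2   2  -1  -2
118   0  -4   2   1  -1   2   4   2   0   0   0  -2  -1   4   4   2   6   0   0   0   1   4   1   2   0   1   3   0   0   2   5   4   0
121   0   1  14   2   6   5   0   7   0   3   4   0   1   0   4   0  -1   3   2   3   4   0  -2  -1   3   0   1  -2   1   1  -1  -2   4
124   0   1  20  16  13  13   9  10  14   7  10  12   3   2   5   0   4   0   0   2  -1   3  -2   0   0   2   0  -3   1   3   1   5   4
127   2   2  47  43  15  10  13  14  16  14  11  21  12  34  32  39  34  30  35  35  36   0   3  -2   0   2   0   2   0   4  -1   0   1
130  -1   0  43  48  26  22  22  23  20  27  10  15  13  29  34  37  34  
[... 1947 characters left out ...]
 15  12  13   2   1
175   0   0 1245   1   0   5   5   3  -1  -1   4  -1   9  10   7   8   7  11  11  11  12   9  15  11  14   9  16  16  11  15  14  -3   0
178   3   0   2   3  -1   0   0   0   3   3   3   0   3   0   3   5   5   6   1   6   7  10  10  10   8  11  12  11  15  11   8   2   3
181   0  -2   0   3   3  -1   4   0   1  -1   0   1   1  -3   2   2   1  -1   2   0   2  -1   0  -1   5   6   1   1   3   5   4   0   0
184  -1  -1   0  -2   2   2   1  -1   1   3   0   2   4   2   0  -2  -1   6   3  -6   0   4  -2   2   1   1   0   2  -5  -1   1   3   0
187   2   5   0   2   0   5   2   0  -3   1   0  -2   0  -5   0   1   3   2   4   0   0   2  -1   1   0   0   1  -1   2  -2   0   1  -2
```

View pics/c1.png

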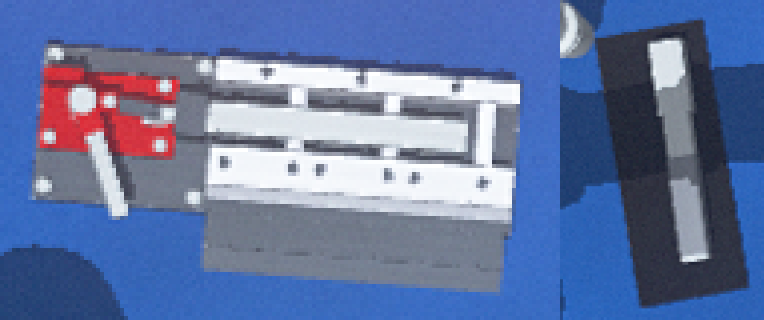

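Crop: the lever is shut, running from its pivot at about (85,100) to its end at (120,215). The slots open downwards, towards the robot, and the ledge is in front of them. The wide white end of the bar at (668,65) points away from the robot. I move over the bar to look closer.

>>> send_rows(plan=[[1, -0.037, -0.015, 0.003, 0, 0, -2], [1, -0.074, -0.03, 0.006, 0, 0, -4], [1, -0.111, -0.045, 0.009, 0, 0, -6], [1, -0.148, -0.06, 0.012, 0, 0, -8], [1, -0.185, -0.074, 0.015, 0, 0, -10], [1, -0.222, -0.089, 0.018, 0, 0, -12], [1, -0.259, -0.104, 0.021, 0, 0, -14], [1, -0.3, -0.12, 0.024, 0, 0, -16], [1, -0.335, -0.135, 0.027, 0, 0, -18], [1, -0.369, -0.148, 0.03, 0, 0, -20.4]])

```text
t: 0.93
ee_pos: [0.4672, 0.3812, 0.2008]
ee_rot: [[-0.991, -0.133, -0.0], [-0.133, 0.991, -0.001], [0.0, -0.001, -1.0]]
contact_force: [0.5, 0.5, -0.4]
finger_gap: 1.002
```

```bash
cat >> h.py <<'E'
def goto(pos,head=None,n=None):
    """shift and turn in tool axes to reach world pos with tool x at heading head (deg, mod 180)"""
    s=r.observe(); R=s["ee_rot"]; d=R.T@(np.array(pos)-s["ee_pos"])
    cur=np.degrees(np.arctan2(R[1,0],R[0,0])); w=0
    if head is not None:
        w=-(((head-cur)+90)%180-90)
    tilt=np.degrees(R.T@np.cross(R[:,2],[0,0,-1]))
    print("shift mm",np.round(d*1000,1),"turn",np.round([tilt[0],tilt[1],w],1),"head",round(cur,1),"pos",np.round(s["ee_pos"]*1000,1),"t",round(s["t"],2),"F",np.round(s["contact_force"],1),"gap",round(s["finger_gap"],3))
def save(n,name):
    f=grab(n); cv2.imwrite(f"pics/{name}.png",f["color"]); np.savez(f"{name}.npz",**f); return f
E
python3 - <<'E'
from h import *
f=save("wrist","w1"); print(-np.array(f["R"]).T@f["t"],f["mtx"][0][0]); goto([.465,.383,.2],7.6)
E
```

```text
[0.39729593 0.37163834 0.34293412] 294.17210228635196
shift mm [ 8.6  9.7 -0.4] turn [-0.4  0.2 -0.3] head -172.7 pos [474.8 374.5 199.7] t 0.98 F [ 6.3 -4.6  0.4] gap 0.997
```

View pics/w1.png

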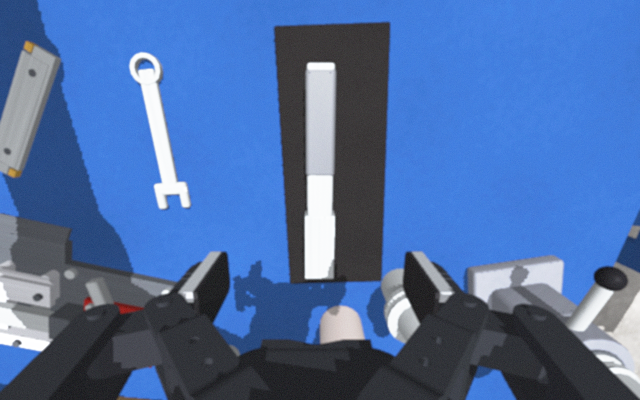

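Wrist view: the bar's wider head is at the bottom (320,245), the sleeve is at (320,120), and it lies inside the mat. Measuring it here.

```bash
python3 - <<'E'
from h import *
f=dict(np.load("w1.npz")); g=f["color"]; hsv=cv2.cvtColor(g,cv2.COLOR_BGR2HSV)
def poly(m,z,seed,name):
    n,l,s,c=cv2.connectedComponentsWithStats(m.astype(np.uint8)); k=l[seed[1],seed[0]]
    pts=np.argwhere(l==k)[:,::-1]; W=np.array([world(f,u,v,z)[:2] for u,v in pts])*1000
    (cx,cy),(w,h),a=cv2.minAreaRect(W.astype(np.float32)); print(name,k,round(cx,1),round(cy,1),round(w,1),round(h,1),round(a,1))
    C=W-W.mean(0); e,V=np.linalg.eigh(C.T@C); d=V[:,1]*np.sign(V[0,1]); print(" axis",np.degrees(np.arctan2(d[1],d[0])))
m=np.zeros(g.shape[:2],bool); m[55:283,295:345]=(hsv[55:283,295:345,2]>110)&(hsv[55:283,295:345,1]<60)
poly(m,.028,(320,150),"bar")
q=np.zeros_like(m); q[15:290,265:395]=hsv[15:290,265:395,1]<110
poly(q,.004,(350,150),"mat")
P=cloud(f); print(P[150,320],P[100,360],P[240,320])
goto([.465,.383,.2],7.6)
E
```

```text
bar 1 464.1 384.7 239.6 35.8 7.0
 axis 7.286320623188508
mat 1 451.4 398.9 296.5 117.3 9.5
 axis 9.422177503757078
[0.43030786 0.37970048 0.02561074] [0.37332496 0.41616033 0.0032411 ] [0.53291255 0.39382912 0.02642691]
shift mm [ 8.6  9.7 -0.4] turn [-0.4  0.2 -0.3] head -172.7 pos [474.8 374.5 199.7] t 0.98 F [ 6.3 -4.6  0.4] gap 0.997
```

>>> send_rows(plan=[[1, -0.007, 0.0015, 0.02, 0, 0, 0.4], [1, -0.007, 0.0015, 0.05, 0, 0, 0.4], [1, -0.007, 0.0015, 0.085, 0, 0, 0.4], [1, -0.007, 0.0015, 0.12, 0, 0, 0.4], [1, -0.007, 0.0015, 0.15, 0, 0, 0.4], [1, -0.007, 0.0015, 0.165, 0, 0, 0.4], [1, -0.007, 0.0015, 0.165, 0, 0, 0.4], [1, -0.007, 0.0015, 0.165, 0, 0, 0.4], [1, -0.007, 0.0015, 0.165, 0, 0, 0.4], [1, -0.007, 0.0015, 0.165, 0, 0, 0.4]])

```text
t: 1.82
ee_pos: [0.4728, 0.3869, 0.0379]
ee_rot: [[-0.992, -0.126, 0.002], [-0.126, 0.992, 0.002], [-0.002, 0.002, -1.0]]
contact_force: [0.5, 0.3, 0.5]
finger_gap: 0.995
```

```bash
python3 - <<'E'
from h import *
goto([.472,.3855,.004],7.2)
E
```

```text
shift mm [ 1.  -1.4 33.9] turn [0.1 0.1 0. ] head -172.8 pos [472.8 386.9  37.9] t 1.82 F [0.5 0.3 0.5] gap 0.995
```

>>> send_rows(plan=[[1, 0, -0.001, 0.012, 0, 0, 0], [1, 0, -0.001, 0.022, 0, 0, 0], [1, 0, -0.001, 0.03, 0, 0, 0], [1, 0, -0.001, 0.031, 0, 0, 0], [1, 0, -0.001, 0.031, 0, 0, 0], [0.5, 0, -0.001, 0.031, 0, 0, 0], [0.2, 0, -0.001, 0.031, 0, 0, 0], [0, 0, -0.001, 0.031, 0, 0, 0], [0, 0, -0.001, 0.031, 0, 0, 0], [0, 0, -0.001, 0.031, 0, 0, 0]])

```text
t: 2.65
ee_pos: [0.4723, 0.3852, 0.0058]
ee_rot: [[-0.992, -0.126, 0.0], [-0.126, 0.992, 0.0], [-0.001, 0.0, -1.0]]
contact_force: [-1.7, -6.2, 7.8]
finger_gap: 0.313
```

>>> send_rows(plan=[[0, 0, 0, 0, 0, 0, 0], [0, 0, 0, 0, 0, 0, 0], [0, 0, 0, 0, 0, 0, 0], [0, 0, 0, -0.01, 0, 0, 0], [0, 0, 0, -0.025, 0, 0, 0], [0, 0, 0, -0.045, 0, 0, 0], [0, 0, 0, -0.065, 0, 0, 0], [0, 0, 0, -0.08, 0, 0, 0], [0, 0, 0, -0.08, 0, 0, 0], [0, 0, 0, -0.08, 0, 0, 0]])

```text
t: 3.48
ee_pos: [0.4723, 0.3851, 0.0856]
ee_rot: [[-0.992, -0.126, 0.001], [-0.126, 0.992, 0.0], [-0.001, 0.0, -1.0]]
contact_force: [-0.7, -0.4, -4.2]
finger_gap: 0.314
```

```bash
python3 - <<'E'
from h import *
goto([.472,.3855,.004],7.2); save("wrist","w2"); save("scene","s2"); save("top","t2")
a=cv2.imread("pics/w2.png"); b=cv2.imread("pics/s2.png")[150:320,340:580]
cv2.imwrite("pics/v2.png",np.vstack([cv2.resize(a,(480,300)),cv2.resize(b,(480,300))]))
E
```

```text
shift mm [ 0.3  0.4 81.6] turn [0. 0. 0.] head -172.8 pos [472.3 385.1  85.6] t 3.48 F [-0.7 -0.4 -4.2] gap 0.314
```

View pics/v2.png

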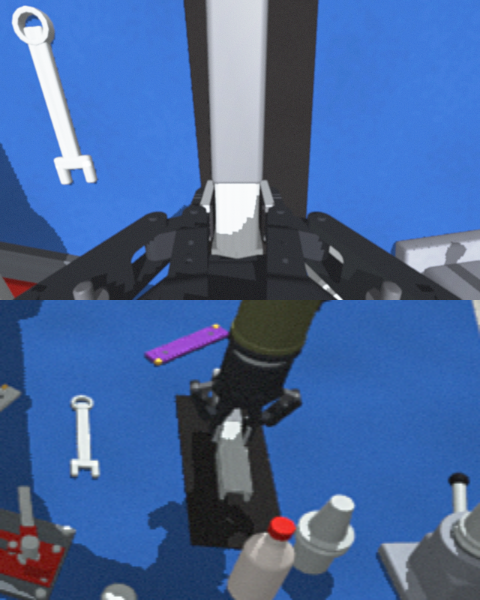

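The bar is held level at its middle. Next I carry it to where the wrist camera sees the fixture.

>>> send_rows(plan=[[0, -0.005, -0.003, -0.015, 0, 0, 0], [0, -0.02, -0.013, -0.045, 0, 0, 0], [0, -0.045, -0.03, -0.08, 0, 0, 0], [0, -0.075, -0.05, -0.11, 0, 0, 0], [0, -0.105, -0.07, -0.13, 0, 0, 0], [0, -0.135, -0.091, -0.134, 0, 0, 0], [0, -0.163, -0.11, -0.134, 0, 0, 0], [0, -0.188, -0.127, -0.134, 0, 0, 0], [0, -0.205, -0.138, -0.134, 0, 0, 0], [0, -0.212, -0.143, -0.134, 0, 0, 0]])

```text
t: 4.47
ee_pos: [0.7031, 0.2658, 0.2162]
ee_rot: [[-0.993, -0.121, -0.002], [-0.121, 0.993, -0.003], [0.002, -0.003, -1.0]]
contact_force: [-0.5, -1.2, -4.6]
finger_gap: 0.316
```

>>> send_rows(plan=[[0, 0, 0, 0, 0, 0, 0], [0, 0, 0, 0, 0, 0, 0], [0, 0, 0, 0, 0, 0, 0], [0, 0, 0, 0, 0, 0, 0], [0, 0, 0, 0, 0, 0, 0], [0, 0, 0, 0, 0, 0, 0], [0, 0, 0, 0, 0, 0, 0], [0, 0, 0, 0, 0, 0, 0], [0, 0, 0, 0, 0, 0, 0], [0, 0, 0, 0, 0, 0, 0]])

```text
t: 5.3
ee_pos: [0.7005, 0.2699, 0.2193]
ee_rot: [[-0.992, -0.126, 0.0], [-0.126, 0.992, -0.0], [-0.0, -0.0, -1.0]]
contact_force: [0.7, 0.5, -4.1]
finger_gap: 0.316
```

```bash
python3 - <<'E'
from h import *
goto([.7,.27,.22],7.2); f=save("wrist","w3"); print(-np.array(f["R"]).T@f["t"])
E
```

```text
shift mm [ 0.4  0.2 -0.7] turn [-0.  0.  0.] head -172.8 pos [700.5 269.9 219.3] t 5.3 F [ 0.7  0.5 -4.1] gap 0.316
[0.63042706 0.26070955 0.36145019]
```

View pics/w3.png

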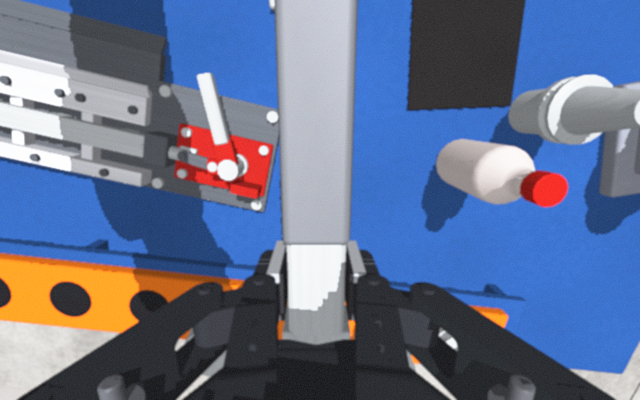

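Wrist view: the lever's outer end is near (206,74) and the pivot cap near (229,168). The base plate's end corners are at (283,112) and (266,212).

```bash
python3 - <<'E'
from h import *
f=dict(np.load("w3.npz")); g=f["color"]; hsv=cv2.cvtColor(g,cv2.COLOR_BGR2HSV); P=cloud(f)
H=P[...,2]
# lever by height
m=np.zeros(H.shape,bool); m[60:165,185:245]=(H[60:165,185:245]>.048)&(H[60:165,185:245]<.07)&(hsv[60:165,185:245,1]<70)&(hsv[60:165,185:245,2]>150)
n,l,s,c=cv2.connectedComponentsWithStats(m.astype(np.uint8)); k=1+np.argmax(s[1:,4]); pts=np.argwhere(l==k)[:,::-1]; print(s[k])
W=np.array([world(f,u,v,.057)[:2] for u,v in pts])*1000
rc=cv2.minAreaRect(W.astype(np.float32)); print("lever",np.round(rc[0],1),np.round(rc[1],1),rc[2]); print(np.round(cv2.boxPoints(rc),1))
# hub
q=np.zeros(g.shape[:2],np.uint8); q[150:190,205:255]=((hsv[150:190,205:255,1]<60)&(hsv[150:190,205:255,2]>170))
print("H hub",np.round(H[160:178:4,220:240:4]*1000))
# edges of base plate by RANSAC-free line fits: non-blue mask boundary
nb=((hsv[...,1]<110)|((hsv[...,0]<15)|(hsv[...,0]>170))).astype(np.uint8)
def edge_v(rows,c0,c1):  # last nonblue col per row
    return np.array([[c0+np.max(np.nonzero(nb[v,c0:c1])[0]),v] for v in rows],float)
def edge_h(cols,r0,r1,first):
    return np.array([[u,r0+(np.min if first else np.max)(np.nonzero(nb[r0:r1,u])[0])] for u in cols],float)
for nm,E,z in(("end",edge_v(range(122,200,3),200,284-0),.012),("near",edge_h(range(175,265,4),60,140,True),.012),("far",edge_h(range(90,255,6),130,230,False),.012)):
    W=np.array([world(f,u,v,z)[:2] for u,v in E],np.float32)*1000
    vx,vy,x,y=cv2.fitLine(W,cv2.DIST_HUBER,0,.01,.01).ravel(); res=np.abs((W-[x,y])@[-vy,vx])
    print(nm,round(x,1),round(y,1),"dir",round(np.degrees(np.arctan2(vy,vx)),2),"res",res.mean().round(2))
E
```

```text
[ 197   73   32   72 1049]
lever [636.2 158.1] [67.3 15.1] 17.589435577392578
[[601.8 155.1]
 [606.4 140.7]
 [670.6 161.1]
 [666.  175.5]]
H hub [[56. 58. 57. 55. 51.]
 [59. 57. 57. 58. 55.]
 [57. 58. 58. 57. 57.]
 [58. 57. 57. 59. 58.]
 [57. 58. 58. 57. 53.]]
end 675.3 226.8 dir 5.41 res 0.0
near 620.7 153.3 dir 83.28 res 4.02
far 739.0 77.6 dir 85.05 res 0.76
```

>>> send_rows(plan=[[0, 0.005, -0.004, 0.003, 0, 0, -0.5], [0, 0.02, -0.014, 0.013, 0, 0, -2], [0, 0.042, -0.03, 0.03, 0, 0, -3.5], [0, 0.07, -0.05, 0.05, 0, 0, -5], [0, 0.1, -0.07, 0.075, 0, 0, -6.5], [0, 0.125, -0.09, 0.097, 0, 0, -8], [0, 0.148, -0.106, 0.115, 0, 0, -9.5], [0, 0.163, -0.117, 0.125, 0, 0, -10.6], [0, 0.168, -0.12, 0.129, 0, 0, -10.6], [0, 0.168, -0.12, 0.129, 0, 0, -10.6]])

```text
t: 6.18
ee_pos: [0.5477, 0.1279, 0.0897]
ee_rot: [[-0.953, -0.304, -0.002], [-0.304, 0.953, -0.001], [0.002, -0.001, -1.0]]
contact_force: [-0.4, 0.0, -4.7]
finger_gap: 0.309
```

>>> send_rows(plan=[[0, 0, 0, 0, 0, 0, 0], [0, 0, 0, 0, 0, 0, 0], [0, 0, 0, 0, 0, 0, 0], [0, 0, 0, 0, 0, 0, 0], [0, 0, 0, 0, 0, 0, 0], [0, 0, 0, 0, 0, 0, 0], [0, 0, 0, 0, 0, 0, 0], [0, 0, 0, 0, 0, 0, 0], [0, 0, 0, 0, 0, 0, 0], [0, 0, 0, 0, 0, 0, 0]])

```text
t: 7.02
ee_pos: [0.5489, 0.1297, 0.0903]
ee_rot: [[-0.952, -0.306, -0.0], [-0.306, 0.952, -0.0], [0.0, -0.0, -1.0]]
contact_force: [1.1, -0.0, -4.6]
finger_gap: 0.311
```

```bash
python3 - <<'E'
from h import *
goto([.5486,.1299,.0445],17.8); save("scene","s4"); save("top","t4")
a=cv2.imread("pics/t4.png")[100:240,220:400]; b=cv2.imread("pics/s4.png")[200:330,280:460]
cv2.imwrite("pics/v4.png",np.hstack([cv2.resize(a,(400,311)),cv2.resize(b,(400,311))]))
E
```

```text
shift mm [ 0.2  0.3 45.8] turn [-0. -0.  0.] head -162.2 pos [548.9 129.7  90.3] t 7.02 F [ 1.1 -0.  -4.6] gap 0.311
```

View pics/v4.png

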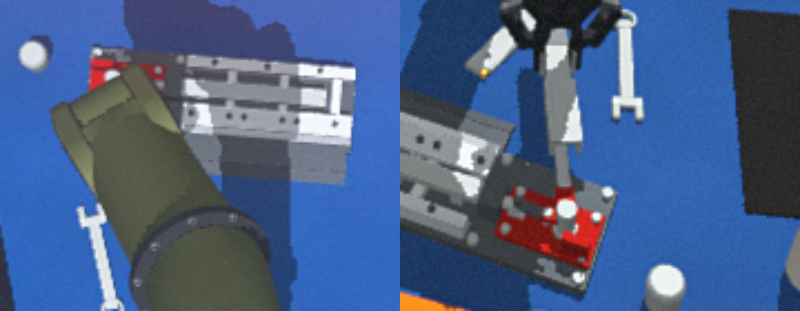

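Bar and lever line up in the right half, with the head at (565,110) and the lever at (563,165). Lowering.

>>> send_rows(plan=[[0, 0, 0, 0.004, 0, 0, 0], [0, 0, 0, 0.01, 0, 0, 0], [0, 0, 0, 0.017, 0, 0, 0], [0, 0, 0, 0.024, 0, 0, 0], [0, 0, 0, 0.031, 0, 0, 0], [0, 0, 0, 0.038, 0, 0, 0], [0, 0, 0, 0.043, 0, 0, 0], [0, 0, 0, 0.045, 0, 0, 0], [0, 0, 0, 0.045, 0, 0, 0], [0, 0, 0, 0.045, 0, 0, 0]])

```text
t: 7.95
ee_pos: [0.549, 0.1298, 0.0453]
ee_rot: [[-0.952, -0.306, -0.0], [-0.306, 0.952, 0.0], [0.0, 0.0, -1.0]]
contact_force: [0.6, -0.2, -5.2]
finger_gap: 0.308
```

```bash
cat > arc.py <<'E'
import sys; from h import *
# arc about pivot from lever angle a0 to a1 (rad open), radius, with 10 rows, from measured pose
piv=np.array([.6943,.1767]); h0=17.8
def arc(a0,a1,rad,nmove=10):
    s=r.observe(); R=s["ee_rot"]
    p0=piv-rad*np.array([np.cos(np.radians(h0)-a0),np.sin(np.radians(h0)-a0)])
    for i in range(1,11):
        a=a0+(a1-a0)*min(1,i/nmove); th=np.radians(h0)-a
        d=piv-rad*np.array([np.cos(th),np.sin(th)])-p0
        q=R.T@np.array([d[0],d[1],0]); print([0,*np.round(q,4),0,0,round(np.degrees(a-a0),1)])
E
python3 - <<'E'
from h import *; from arc import *
goto([.5486,.1299,.0445],17.8)
save("scene","s5"); b=cv2.imread("pics/s5.png")[200:330,280:460]; cv2.imwrite("pics/v5.png",cv2.resize(b,(720,520)))
arc(0,.4,.153)
E
```

```text
shift mm [0.3 0.2 0.8] turn [ 0. -0.  0.] head -162.2 pos [549.  129.8  45.3] t 7.95 F [ 0.6 -0.2 -5.2] gap 0.308
[0, np.float64(-0.0001), np.float64(0.0061), np.float64(0.0), 0, 0, np.float64(2.3)]
[0, np.float64(-0.0005), np.float64(0.0122), np.float64(0.0), 0, 0, np.float64(4.6)]
[0, np.float64(-0.0011), np.float64(0.0183), np.float64(0.0), 0, 0, np.float64(6.9)]
[0, np.float64(-0.002), np.float64(0.0244), np.float64(0.0), 0, 0, np.float64(9.2)]
[0, np.float64(-0.0031), np.float64(0.0304), np.float64(0.0), 0, 0, np.float64(11.5)]
[0, np.float64(-0.0044), np.float64(0.0364), np.float64(0.0), 0, 0, np.float64(13.8)]
[0, np.float64(-0.006), np.float64(0.0423), np.float64(0.0), 0, 0, np.float64(16.0)]
[0, np.float64(-0.0078), np.float64(0.0481), np.float64(0.0), 0, 0, np.float64(18.3)]
[0, np.float64(-0.0098), np.float64(0.0539), np.float64(0.0), 0, 0, np.float64(20.6)]
[0, np.float64(-0.0121), np.float64(0.0596), np.float64(0.0), 0, 0, np.float64(22.9)]
```

View pics/v5.png

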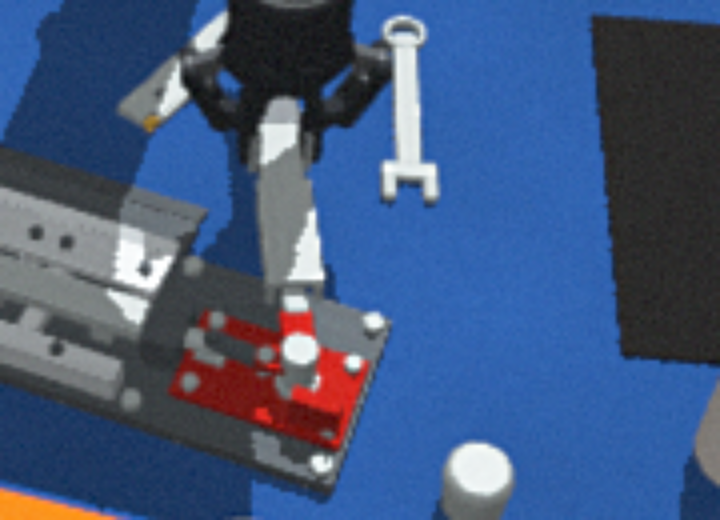

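The stub is in the channel. Throwing it open.

>>> send_rows(plan=[[0, -0.0001, 0.006, 0, 0, 0, 2.3], [0, -0.0005, 0.0122, 0, 0, 0, 4.6], [0, -0.0011, 0.0183, 0, 0, 0, 6.9], [0, -0.002, 0.0244, 0, 0, 0, 9.2], [0, -0.003, 0.0304, 0, 0, 0, 11.5], [0, -0.0044, 0.0364, 0, 0, 0, 13.8], [0, -0.006, 0.0423, 0, 0, 0, 16], [0, -0.0078, 0.0481, 0, 0, 0, 18.3], [0, -0.0098, 0.0539, 0, 0, 0, 20.6], [0, -0.0121, 0.0596, 0, 0, 0, 22.9]])

```text
t: 8.83
ee_pos: [0.5439, 0.1953, 0.0463]
ee_rot: [[-0.996, 0.086, 0.005], [0.086, 0.996, 0.006], [-0.004, 0.007, -1.0]]
contact_force: [4.8, 11.2, -9.4]
finger_gap: 0.315
```

>>> send_rows(plan=[[0, -0.0001, 0.006, 0, 0, 0, 2.3], [0, -0.0005, 0.0122, 0, 0, 0, 4.6], [0, -0.0011, 0.0183, 0, 0, 0, 6.9], [0, -0.002, 0.0244, 0, 0, 0, 9.2], [0, -0.003, 0.0304, 0, 0, 0, 11.5], [0, -0.0044, 0.0364, 0, 0, 0, 13.8], [0, -0.006, 0.0423, 0, 0, 0, 16], [0, -0.0078, 0.0481, 0, 0, 0, 18.3], [0, -0.0098, 0.0539, 0, 0, 0, 20.6], [0, -0.0121, 0.0596, 0, 0, 0, 22.9]])

```text
t: 9.67
ee_pos: [0.5628, 0.2523, 0.0468]
ee_rot: [[-0.884, 0.468, 0.007], [0.468, 0.884, 0.005], [-0.004, 0.008, -1.0]]
contact_force: [7.5, 5.8, -6.9]
finger_gap: 0.313
```

```bash
python3 - <<'E'
from h import *
a=np.radians(17.8)-1.1
goto([.6943-.153*np.cos(a),.1767-.153*np.sin(a),.0445],17.8-63)
save("scene","s6"); f=dict(np.load("s6.npz"))
b=cv2.imread("pics/s6.png")[200:330,280:460]; cv2.imwrite("pics/v6.png",cv2.resize(b,(720,520)))
E
```

```text
shift mm [-5.5 40.3  2.6] turn [ 0.5  0.2 17.3] head 152.1 pos [562.8 252.3  46.8] t 9.67 F [ 7.5  5.8 -6.9] gap 0.313
```

>>> send_rows(plan=[[0, -0.0001, 0.006, 0, 0, 0, 2.3], [0, -0.0005, 0.0122, 0, 0, 0, 4.6], [0, -0.0011, 0.0183, 0, 0, 0, 6.9], [0, -0.002, 0.0244, 0, 0, 0, 9.2], [0, -0.003, 0.0304, 0, 0, 0, 11.5], [0, -0.0044, 0.0364, 0, 0, 0, 13.8], [0, -0.006, 0.0423, 0, 0, 0, 16], [0, -0.0078, 0.0481, 0, 0, 0, 18.3], [0, -0.0088, 0.051, 0, 0, 0, 19.5], [0, -0.0098, 0.0539, 0, 0, 0, 20.6]])

```text
t: 10.55
ee_pos: [0.5933, 0.2918, 0.0454]
ee_rot: [[-0.661, 0.75, -0.0], [0.75, 0.661, 0.0], [0.0, -0.0, -1.0]]
contact_force: [-2.0, -1.5, -3.1]
finger_gap: 0.314
```

>>> send_rows(plan=[[0, 0, 0, 0, 0, 0, 0], [0, 0, 0, 0, 0, 0, 0], [0, 0, 0, 0, 0, 0, 0], [0, 0, 0, 0, 0, 0, 0], [0, 0, 0, 0, 0, 0, 0], [0, 0, 0, 0, 0, 0, 0], [0, 0, 0, 0, 0, 0, 0], [0, 0, 0, 0, 0, 0, 0], [0, 0, 0, 0, 0, 0, 0], [0, 0, 0, 0, 0, 0, 0]])

```text
t: 11.38
ee_pos: [0.5934, 0.2913, 0.0452]
ee_rot: [[-0.662, 0.75, -0.0], [0.75, 0.662, -0.0], [-0.0, -0.0, -1.0]]
contact_force: [-1.9, -0.6, -4.7]
finger_gap: 0.312
```

```bash
python3 - <<'E'
from h import *
a=np.radians(17.8)-1.1
goto([.6943-.153*np.cos(a),.1767-.153*np.sin(a),.0445],17.8-63)
save("scene","s6"); f=dict(np.load("s6.npz"))
b=cv2.imread("pics/s6.png")[200:330,290:470]; cv2.imwrite("pics/v6.png",cv2.resize(b,(720,520)))
E
```

```text
shift mm [ 0.  -9.1  0.8] turn [-0.   0.  -3.4] head 131.4 pos [593.4 291.3  45.2] t 11.38 F [-1.9 -0.6 -4.7] gap 0.312
```

View pics/v6.png

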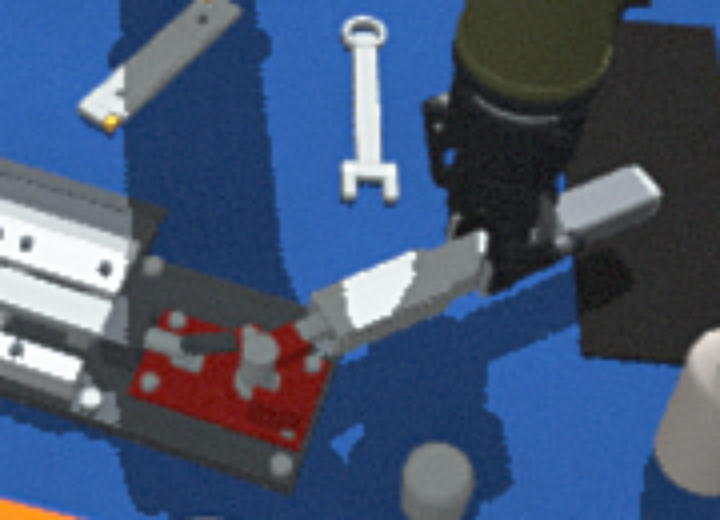

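Lever is well past dead point and looks open. Lifting off and carrying the bar back to the mat.

>>> send_rows(plan=[[0, 0, -0.003, 0, 0, 0, 0], [0, 0, -0.006, -0.002, 0, 0, 0], [0, 0, -0.006, -0.007, 0, 0, 0], [0, 0, -0.006, -0.014, 0, 0, 0], [0, 0, -0.006, -0.022, 0, 0, 0], [0, 0, -0.006, -0.032, 0, 0, 0], [0, 0, -0.006, -0.045, 0, 0, 0], [0, 0, -0.006, -0.06, 0, 0, 0], [0, 0, -0.006, -0.075, 0, 0, 0], [0, 0, -0.006, -0.08, 0, 0, 0]])

```text
t: 12.27
ee_pos: [0.5904, 0.2882, 0.1288]
ee_rot: [[-0.662, 0.75, 0.004], [0.75, 0.662, 0.002], [-0.001, 0.005, -1.0]]
contact_force: [-0.1, 0.4, -4.0]
finger_gap: 0.313
```

>>> send_rows(plan=[[0, 0.006, -0.001, 0, 0, 0, -2], [0, 0.018, -0.002, 0, 0, 0, -7], [0, 0.038, -0.004, 0, 0, 0, -13], [0, 0.06, -0.007, 0, 0, 0, -20], [0, 0.085, -0.01, 0, 0, 0, -27], [0, 0.11, -0.014, 0, 0, 0, -34], [0, 0.132, -0.017, 0, 0, 0, -41], [0, 0.15, -0.02, 0, 0, 0, -48], [0, 0.163, -0.022, 0, 0, 0, -54], [0, 0.1705, -0.0223, 0, 0, 0, -58.1]])

```text
t: 13.1
ee_pos: [0.4563, 0.4023, 0.1247]
ee_rot: [[-0.984, -0.176, -0.002], [-0.176, 0.984, 0.0], [0.002, 0.001, -1.0]]
contact_force: [0.6, 0.7, -3.0]
finger_gap: 0.309
```

>>> send_rows(plan=[[0, 0, 0, 0, 0, 0, 0], [0, 0, 0, 0.01, 0, 0, 0], [0, 0, 0, 0.03, 0, 0, 0], [0, 0, 0, 0.05, 0, 0, 0], [0, 0, 0, 0.07, 0, 0, 0], [0, 0, 0, 0.085, 0, 0, 0], [0, 0, 0, 0.095, 0, 0, 0], [0, 0, 0, 0.1, 0, 0, 0], [0, 0, 0, 0.1, 0, 0, 0], [0, 0, 0, 0.1, 0, 0, 0]])

```text
t: 13.93
ee_pos: [0.4598, 0.4005, 0.0254]
ee_rot: [[-0.986, -0.165, 0.0], [-0.165, 0.986, 0.0], [-0.0, 0.0, -1.0]]
contact_force: [0.3, 1.0, -4.4]
finger_gap: 0.309
```

```bash
python3 - <<'E'
from h import *
goto([.4594,.4003,.0055],9.5)
f=dict(np.load("s6.npz"))
E
```

```text
shift mm [ 0.5 -0.1 19.9] turn [ 0.  0. -0.] head -170.5 pos [459.8 400.5  25.4] t 13.93 F [ 0.3  1.  -4.4] gap 0.309
```

>>> send_rows(plan=[[0, 0, 0, 0.008, 0, 0, 0], [0, 0, 0, 0.015, 0, 0, 0], [0, 0, 0, 0.019, 0, 0, 0], [0, 0, 0, 0.0195, 0, 0, 0], [0, 0, 0, 0.0195, 0, 0, 0], [0.4, 0, 0, 0.0195, 0, 0, 0], [0.7, 0, 0, 0.0195, 0, 0, 0], [1, 0, 0, 0.0195, 0, 0, 0], [1, 0, 0, 0.0195, 0, 0, 0], [1, 0, 0, 0.0195, 0, 0, 0]])

```text
t: 14.77
ee_pos: [0.4595, 0.4007, 0.006]
ee_rot: [[-0.986, -0.166, 0.0], [-0.166, 0.986, 0.0], [-0.0, 0.0, -1.0]]
contact_force: [0.1, -0.8, 0.3]
finger_gap: 0.941
```

>>> send_rows(plan=[[1, 0, 0, -0.005, 0, 0, 0], [1, 0, 0, -0.02, 0, 0, 0], [1, 0, 0, -0.045, 0, 0, 0], [1, 0, 0, -0.08, 0, 0, 0], [1, 0, 0, -0.115, 0, 0, 0], [1, 0, 0, -0.15, 0, 0, 0], [1, 0, 0, -0.18, 0, 0, 0], [1, 0, 0, -0.2, 0, 0, 0], [1, 0, 0, -0.2, 0, 0, 0], [1, 0, 0, -0.2, 0, 0, 0]])

```text
t: 15.6
ee_pos: [0.4598, 0.4009, 0.2075]
ee_rot: [[-0.986, -0.166, 0.002], [-0.166, 0.986, 0.002], [-0.003, 0.002, -1.0]]
contact_force: [-0.1, 0.3, -0.0]
finger_gap: 0.994
```

```bash
python3 - <<'E'
from h import *
# aim: view fixture and blade A from (0.70,0.03) ; heading chosen 0-ish
goto([.70,.03,.24],-5)
E
```

```text
shift mm [-175.6 -405.5  -32.7] turn [ 0.1  0.2 14.5] head -170.5 pos [459.8 400.9 207.5] t 15.6 F [-0.1  0.3 -0. ] gap 0.994
```

>>> send_rows(plan=[[1, -0.01, -0.015, -0.01, 0, 0, 1], [1, -0.025, -0.045, -0.025, 0, 0, 2], [1, -0.04, -0.08, -0.035, 0, 0, 4], [1, -0.055, -0.115, -0.035, 0, 0, 5], [1, -0.07, -0.15, -0.035, 0, 0, 6], [1, -0.085, -0.185, -0.035, 0, 0, 8], [1, -0.1, -0.22, -0.035, 0, 0, 9], [1, -0.115, -0.255, -0.035, 0, 0, 10], [1, -0.13, -0.29, -0.035, 0, 0, 11], [1, -0.143, -0.32, -0.035, 0, 0, 12]])

```text
t: 16.43
ee_pos: [0.6539, 0.1054, 0.2391]
ee_rot: [[-0.999, 0.045, -0.002], [0.045, 0.999, -0.002], [0.002, -0.002, -1.0]]
contact_force: [-0.2, -0.6, 0.4]
finger_gap: 1.0
```

>>> send_rows(plan=[[1, -0.03, -0.025, 0, 0, 0, 1], [1, -0.045, -0.052, 0, 0, 0, 2], [1, -0.05, -0.07, 0, 0, 0, 2.5], [1, -0.051, -0.078, 0, 0, 0, 2.5], [1, -0.051, -0.078, 0, 0, 0, 2.5], [1, -0.051, -0.078, 0, 0, 0, 2.5], [1, -0.051, -0.078, 0, 0, 0, 2.5], [1, -0.051, -0.078, 0, 0, 0, 2.5], [1, -0.051, -0.078, 0, 0, 0, 2.5], [1, -0.051, -0.078, 0, 0, 0, 2.5]])

```text
t: 17.27
ee_pos: [0.7008, 0.0299, 0.2411]
ee_rot: [[-0.996, 0.085, 0.0], [0.085, 0.996, 0.0], [-0.0, 0.0, -1.0]]
contact_force: [0.4, -0.2, -0.2]
finger_gap: 1.002
```

```bash
python3 - <<'E'
from h import *
goto([.70,.03,.24],-5); save("wrist","w7")
E
```

```text
shift mm [0.8 0.  1.1] turn [0.  0.  0.1] head 175.1 pos [700.8  29.9 241.1] t 17.27 F [ 0.4 -0.2 -0.2] gap 1.002
```

View pics/w7.png

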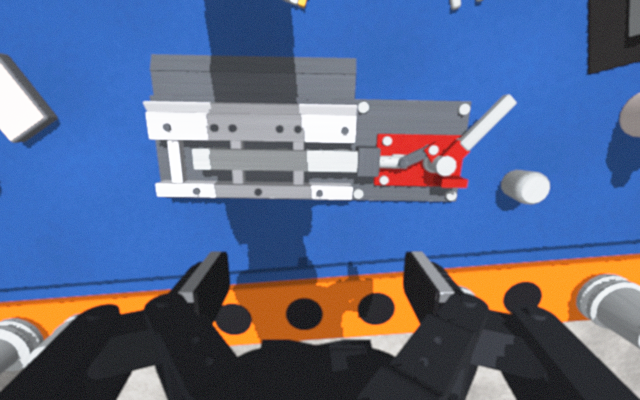

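Wrist view: the lever is open, its outer end at (510,100). Keeper strips run along rows 127 and 190, and the three fixed walls show at columns about 174, 236 and 298. Measuring the lever angle, keeper edge and walls.

```bash
python3 - <<'E'
from h import *
f=dict(np.load("w7.npz")); g=f["color"]; hsv=cv2.cvtColor(g,cv2.COLOR_BGR2HSV); P=cloud(f);H=P[...,2]
m=np.zeros(H.shape,np.uint8); m[85:155,455:525]=(H[85:155,455:525]>.045)&(hsv[85:155,455:525,1]<70)&(hsv[85:155,455:525,2]>150)
n,l,s,c=cv2.connectedComponentsWithStats(m); k=1+np.argmax(s[1:,4]); pts=np.argwhere(l==k)[:,::-1]
W=np.array([world(f,u,v,.057)[:2] for u,v in pts])*1000; rc=cv2.minAreaRect(W.astype(np.float32)); C=W-W.mean(0);e,V=np.linalg.eigh(C.T@C)
print("lever",np.round(rc[0],1),np.round(rc[1],1),np.degrees(np.arctan2(V[1,1],V[0,1])))
# candidate fixture frame
yaw=np.radians(-5.1); ex=np.array([np.cos(yaw),np.sin(yaw)]); ey=np.array([-ex[1],ex[0]]); O=np.array([621.4,-32.6])
def fix(u,v,z): d=world(f,u,v,z)[:2]*1000-O; return np.round([d@ex,d@ey],1)
print("keeper lower-left..",[ (u,v,fix(u,v,.038)) for u,v in((147,111),(355,114),(147,139),(355,143))])
print("wall centres row160 z.025..", [fix(u,160,.026) for u in (174,236,298)])
print("H profile col 330 rows 60..200 step4",[int(x) for x in np.round(H[60:200:4,330]*1000)])
print("H row 160:",[int(x) for x in np.round(H[160,150:370:5]*1000)])
print("gray row158:",hsv[152,150:320,2].tolist())
E
python3 - <<'E'
import cv2
a=cv2.imread("pics/w7.png")[45:210,130:480]; cv2.imwrite("pics/v7.png",cv2.resize(a,(800,377),interpolation=3))
E
```

```text
lever [651.4 216.8] [15.8 66.6] 134.39891579469787
keeper lower-left.. [(147, 111, array([  -2.6, -120.8])), (355, 114, array([ -0.3, 112.4])), (147, 139, array([  28.1, -125.7])), (355, 143, array([ 31.8, 113.7]))]
wall centres row160 z.025.. [array([  53.9, -103.6]), array([ 53.6, -28.3]), array([53.3, 46.9])]
H profile col 330 rows 60..200 step4 [7, 7, 9, 12, 12, 11, 13, 11, 11, 13, 11, 11, 34, 29, 33, 32, 33, 33, 32, 34, 33, 12, 11, 38, 39, 38, 38, 38, 12, 11, 12, 22, 33, 33, 33]
H row 160: [0, 1, 11, 12, 27, 25, 22, 12, 11, 39, 38, 37, 37, 37, 37, 38, 37, 37, 38, 37, 39, 39, 38, 37, 37, 37, 37, 38, 37, 37, 39, 36, 39, 37, 38, 39, 38, 37, 38, 36, 38, 37, 42, 42]
gray row158: [201, 201, 203, 202, 204, 200, 180, 160, 143, 138, 137, 137, 136, 138, 137, 139, 135, 158, 224, 255, 255, 255, 254, 254, 254, 254, 255, 255, 255, 215, 140, 114, 112, 114, 125, 136, 141, 142, 140, 139, 138, 167, 226, 245, 247, 246, 246, 246, 246, 246, 247, 245, 245, 245, 246, 246, 246, 246, 244, 225, 176, 158, 159, 159, 164, 159, 161, 157, 160, 161, 161, 162, 158, 161, 158, 157, 162, 159, 157, 160, 157, 161, 158, 160, 161, 161, 158, 157, 158, 160, 155, 156, 162, 159, 156, 160, 156, 159, 164, 157, 159, 163, 159, 158, 156, 157, 161, 159, 158, 160, 161, 159, 162, 160, 159, 158, 156, 161, 156, 161, 157, 160, 157, 159, 160, 157, 158, 156, 159, 161, 157, 159, 163, 157, 157, 158, 158, 156, 160, 156, 158, 159, 161, 161, 159, 156, 155, 155, 158, 159, 158, 157, 155, 156, 154, 154, 176, 228, 246, 247, 248, 247, 246, 247, 248, 248, 248, 249, 249, 248]
```

View pics/v7.png

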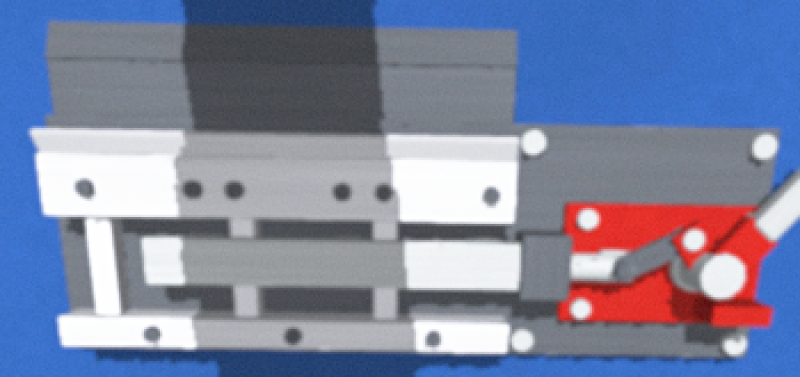

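Lever at 1.10 rad from its shut reading, so fully open. One more number: the slot wall faces.

```bash
python3 - <<'E'
from h import *
f=dict(np.load("w7.npz")); g=cv2.cvtColor(f["color"],cv2.COLOR_BGR2GRAY).astype(float)
yaw=np.radians(-5.1); ex=np.array([np.cos(yaw),np.sin(yaw)]); ey=np.array([-ex[1],ex[0]]); O=np.array([621.4,-32.6])
def fix(u,v,z): d=world(f,u,v,z)[:2]*1000-O; return np.round([d@ex,d@ey],1)
for row in (145,146,175,177):
    for c0 in(160,222,284):
        seg=g[row,c0:c0+30]; d=np.gradient(seg); a,b=c0+np.argmax(d),c0+np.argmin(d)
        print(row,a,b,"top-left",fix(a-.0,row,.026)[1],"right@top",fix(b,row,.026)[1],"right@floor",fix(b,row,.012)[1])
# keeper front edge & ledge edge orientation
hs=cv2.cvtColor(f["color"],cv2.COLOR_BGR2HSV)
for nm,us,r0,r1,z in(("ledge outer",range(160,350,6),30,80,.0),("keeper back edge",range(160,350,6),190,215,.038)):
    nb=hs[...,1]<110
    E=[[u,(r0+np.argmax(nb[r0:r1,u])) if nm[0]=="l" else r0+np.max(np.nonzero(nb[r0:r1,u])[0])] for u in us]
    W=np.array([world(f,u,v,z)[:2] for u,v in E],np.float32)*1000
    vx,vy,x,y=cv2.fitLine(W,cv2.DIST_HUBER,0,.01,.01).ravel(); print(nm,"yaw",np.degrees(np.arctan2(vy,vx))%180-90,"x_f",(np.array([x,y])-O)@ex)
# blade remeasure
t=dict(np.load("top0.npz")); 
E
```

```text
145 167 179 top-left -109.6 right@top -95.2 right@floor -101.7
145 230 241 top-left -34.2 right@top -21.0 right@floor -24.5
145 293 303 top-left 41.2 right@top 53.2 right@floor 52.6
146 167 179 top-left -109.8 right@top -95.4 right@floor -101.8
146 230 241 top-left -34.3 right@top -21.1 right@floor -24.6
146 292 303 top-left 40.0 right@top 53.2 right@floor 52.5
175 171 182 top-left -109.7 right@top -96.2 right@floor -102.6
175 232 242 top-left -34.6 right@top -22.3 right@floor -25.8
175 293 303 top-left 40.5 right@top 52.8 right@floor 52.2
177 171 182 top-left -110.0 right@top -96.5 right@floor -102.9
177 232 242 top-left -34.8 right@top -22.4 right@floor -26.0
177 293 303 top-left 40.5 right@top 52.8 right@floor 52.2
ledge outer yaw -5.927086 x_f -65.20425741265569
keeper back edge yaw -5.8979797 x_f 98.36344300029508
```

Walls agree with the fixture frame to about 2 mm: origin (620, -34), yaw -5.6°. Next to blade A.

>>> send_rows(plan=[[1, 0.01, 0, 0, 0, 0, 1], [1, 0.035, 0.001, 0, 0, 0, 3], [1, 0.065, 0.002, 0.01, 0, 0, 5], [1, 0.1, 0.003, 0.02, 0, 0, 8], [1, 0.14, 0.004, 0.03, 0, 0, 10], [1, 0.18, 0.005, 0.04, 0, 0, 12], [1, 0.215, 0.006, 0.05, 0, 0, 14], [1, 0.25, 0.007, 0.05, 0, 0, 16], [1, 0.28, 0.008, 0.05, 0, 0, 18], [1, 0.294, 0.0086, 0.05, 0, 0, 19.9]])

```text
t: 18.15
ee_pos: [0.4046, 0.0629, 0.1907]
ee_rot: [[-0.907, 0.421, -0.002], [0.421, 0.907, -0.0], [0.002, -0.001, -1.0]]
contact_force: [0.0, 0.8, -0.3]
finger_gap: 0.999
```

>>> send_rows(plan=[[0.7, 0, 0, 0, 0, 0, 0], [0.7, 0, 0, 0, 0, 0, 0], [0.7, 0, 0, 0, 0, 0, 0], [0.7, 0, 0, 0, 0, 0, 0], [0.7, 0, 0, 0, 0, 0, 0], [0.7, 0, 0, 0, 0, 0, 0], [0.7, 0, 0, 0, 0, 0, 0], [0.7, 0, 0, 0, 0, 0, 0], [0.7, 0, 0, 0, 0, 0, 0], [0.7, 0, 0, 0, 0, 0, 0]])

```text
t: 18.98
ee_pos: [0.4089, 0.0625, 0.1908]
ee_rot: [[-0.907, 0.421, -0.0], [0.421, 0.907, -0.0], [0.0, -0.0, -1.0]]
contact_force: [-0.0, -0.7, -0.4]
finger_gap: 0.7
```

```bash
cat >> h.py <<'E'
def blade(f,box,z=.008,grip=-36):
    hsv=cv2.cvtColor(f["color"],cv2.COLOR_BGR2HSV); x0,y0,x1,y1=box
    m=np.zeros(hsv.shape[:2],np.uint8)
    s=hsv[y0:y1,x0:x1]; m[y0:y1,x0:x1]=((s[...,1]<70)&(s[...,2]>80))|((s[...,0]<35)&(s[...,1]>90)&(s[...,2]>90))
    n,l,st,c=cv2.connectedComponentsWithStats(m); k=1+np.argmax(st[1:,4]); pts=np.argwhere(l==k)[:,::-1]
    W=np.array([world(f,u,v,z)[:2] for u,v in pts],np.float32)*1000
    rc=cv2.minAreaRect(W); C=W-W.mean(0); e,V=np.linalg.eigh(C.T@C); d=V[:,1]*np.sign(V[0,1])
    c=np.array(rc[0]); print("blade ctr",np.round(c,1),"size",np.round(rc[1],1),"head",round(np.degrees(np.arctan2(d[1],d[0])),1),"px",st[k],"grip",np.round(c+grip*d,1)); return c,d
E
python3 - <<'E'
from h import *
f=save("wrist","w8"); goto([.4084,.0635,.19],-24.8)
c,d=blade(f,(180,0,460,250)); g=c-36*d
goto([g[0]/1000,g[1]/1000,.0035],np.degrees(np.arctan2(d[1],d[0])))
E
```

```text
shift mm [0.8 0.7 0.8] turn [-0.  -0.  -0.1] head 155.1 pos [408.9  62.5 190.8] t 19.03 F [-0.6 -0.6 -0.5] gap 0.698
blade ctr [425.5  53.8] size [ 33.3 127.9] head -24.2 px [ 300  141   31  109 3092] grip [392.7  68.5]
shift mm [ 17.2  -1.4 187.3] turn [-0.  -0.  -0.7] head 155.1 pos [408.9  62.5 190.8] t 19.03 F [-0.6 -0.6 -0.5] gap 0.698
```

View pics/w8.png

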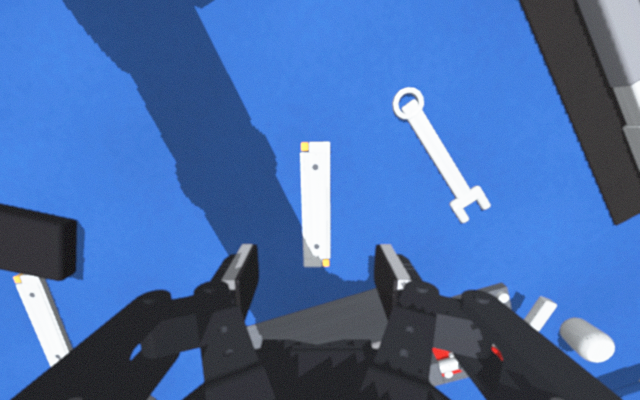

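The blade is centred between the fingers, at rows 141–267, columns 301–330. Grasping it 36 mm behind its centre.

>>> send_rows(plan=[[0.7, 0.006, -0.001, 0.02, 0, 0, -0.5], [0.7, 0.006, -0.001, 0.055, 0, 0, -0.5], [0.7, 0.006, -0.001, 0.09, 0, 0, -0.5], [0.7, 0.006, -0.001, 0.12, 0, 0, -0.5], [0.7, 0.006, -0.001, 0.145, 0, 0, -0.5], [0.7, 0.006, -0.001, 0.165, 0, 0, -0.5], [0.7, 0.006, -0.001, 0.178, 0, 0, -0.5], [0.7, 0.006, -0.001, 0.185, 0, 0, -0.5], [0.7, 0.006, -0.001, 0.187, 0, 0, -0.5], [0.7, 0.006, -0.001, 0.187, 0, 0, -0.5]])

```text
t: 19.87
ee_pos: [0.403, 0.0642, 0.0037]
ee_rot: [[-0.911, 0.412, -0.0], [0.412, 0.911, -0.0], [0.0, -0.0, -1.0]]
contact_force: [0.1, 0.4, 0.4]
finger_gap: 0.703
```

>>> send_rows(plan=[[0.7, 0, 0, 0, 0, 0, 0], [0.5, 0, 0, 0, 0, 0, 0], [0.3, 0, 0, 0, 0, 0, 0], [0.2, 0, 0, 0, 0, 0, 0], [0, 0, 0, 0, 0, 0, 0], [0, 0, 0, 0, 0, 0, 0], [0, 0, 0, 0, 0, 0, 0], [0, 0, 0, 0, 0, 0, 0], [0, 0, 0, 0, 0, 0, 0], [0, 0, 0, 0, 0, 0, 0]])

```text
t: 20.7
ee_pos: [0.4035, 0.0642, 0.0049]
ee_rot: [[-0.911, 0.413, 0.002], [0.413, 0.911, 0.0], [-0.002, 0.001, -1.0]]
contact_force: [-1.5, -0.4, 12.1]
finger_gap: 0.34
```

>>> send_rows(plan=[[0, 0, 0, -0.003, 0, 0, 0], [0, 0, 0, -0.01, 0, 0, 0], [0, 0, 0, -0.02, 0, 0, 0], [0, 0, 0, -0.035, 0, 0, 0], [0, 0, 0, -0.05, 0, 0, 0], [0, 0, 0, -0.06, 0, 0, 0], [0, 0, 0, -0.06, 0, 0, 0], [0, 0, 0, -0.06, 0, 0, 0], [0, 0, 0, -0.06, 0, 0, 0], [0, 0, 0, -0.06, 0, 0, 0]])

```text
t: 21.53
ee_pos: [0.4025, 0.0641, 0.0632]
ee_rot: [[-0.911, 0.413, -0.001], [0.413, 0.911, -0.0], [0.001, -0.001, -1.0]]
contact_force: [0.4, -0.4, -2.7]
finger_gap: 0.335
```

```bash
python3 - <<'E'
from h import *
goto([.4084,.0635,.19],-24.8); f=save("wrist","w9"); s=save("scene","s9")
b=s["color"][170:300,280:420]; cv2.imwrite("pics/v9.png",np.hstack([cv2.resize(f["color"][:, 160:480],(400,500)),cv2.resize(b,(400,500))]))
E
```

```text
shift mm [  -5.5    1.8 -126.8] turn [-0.  -0.1  0.4] head 155.6 pos [402.5  64.1  63.2] t 21.53 F [ 0.4 -0.4 -2.7] gap 0.335
```

View pics/v9.png

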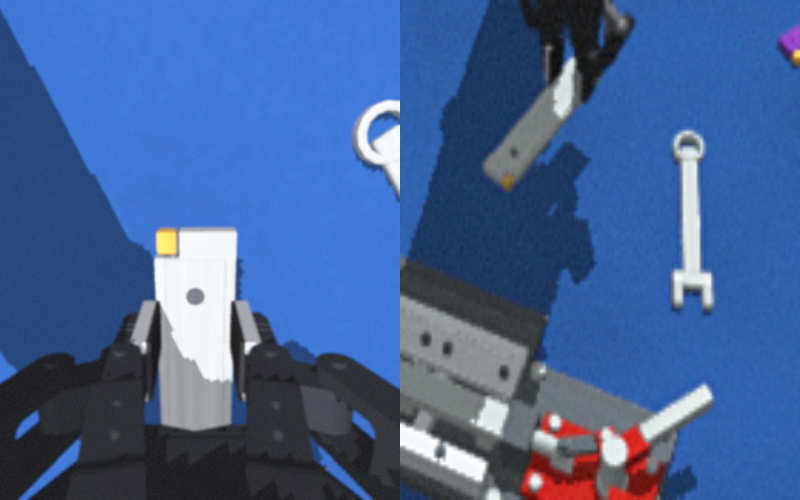

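```bash
cat >> h.py <<'E'
def pitch(f,s,c,head):
    """height of blade's top along its axis, from scene + wrist depth"""
    d=np.array([np.cos(np.radians(head)),np.sin(np.radians(head))])
    for nm,g in(("wrist",f),("scene",s)):
        P=cloud(g).reshape(-1,3); q=(P[:,:2]-np.array(c))
        a=q@d; b=q@[-d[1],d[0]]
        for lo in np.arange(-.045,.12,.015):
            k=(a>lo)&(a<lo+.015)&(abs(b)<.01)&(P[:,2]>.012)&(P[:,2]<.12)
            if k.sum()>8: print(nm,"along",round((lo+.0075)*1000),"z mm",round(np.median(P[k,2])*1000,1),k.sum())
E
python3 - <<'E'
from h import *
pitch(dict(np.load("w9.npz")),dict(np.load("s9.npz")),[.4025,.0641],-24.4)
E
```

```text
wrist along -38 z mm 66.6 838
wrist along -22 z mm 66.5 1135
wrist along -8 z mm 66.0 1007
wrist along 8 z mm 65.5 945
wrist along 22 z mm 65.0 844
wrist along 38 z mm 64.5 784
wrist along 52 z mm 64.1 503
scene along -8 z mm 65.6 11
scene along 8 z mm 65.1 26
scene along 22 z mm 64.5 30
scene along 38 z mm 64.1 28
scene along 52 z mm 63.7 29
scene along 68 z mm 62.4 29
scene along 82 z mm 63.2 30
scene along 98 z mm 62.6 30
scene along 112 z mm 61.3 20
```

Blade droops nose-down about 1.6°, which I will level out. Carrying it in front of slot 3.

>>> send_rows(plan=[[0, -0.005, 0.001, 0, 0, 0, -1], [0, -0.015, 0.004, 0, 0, 0, -3], [0, -0.03, 0.008, 0, 0, 0, -6], [0, -0.045, 0.013, 0, 0, 0, -9], [0, -0.06, 0.018, 0.003, 0, 0, -12], [0, -0.075, 0.023, 0.008, 0, 0, -15], [0, -0.087, 0.028, 0.013, 0, 0, -17], [0, -0.0954, 0.0308, 0.018, 0, 0, -18.8], [0, -0.0954, 0.0308, 0.018, 0, 0, -18.8], [0, -0.0954, 0.0308, 0.018, 0, 0, -18.8]])

```text
t: 22.47
ee_pos: [0.5023, 0.0526, 0.0451]
ee_rot: [[-0.995, 0.098, -0.002], [0.098, 0.995, -0.0], [0.002, -0.0, -1.0]]
contact_force: [0.3, -0.6, -3.2]
finger_gap: 0.336
```

>>> send_rows(plan=[[0, 0, 0, 0, 0, -0.5, 0], [0, 0, 0, 0, 0, -1, 0], [0, 0, 0, 0, 0, -1.6, 0], [0, 0, 0, 0, 0, -1.6, 0], [0, 0, 0, 0, 0, -1.6, 0], [0, 0, 0, 0, 0, -1.6, 0], [0, 0, 0, 0, 0, -1.6, 0], [0, 0, 0, 0, 0, -1.6, 0], [0, 0, 0, 0, 0, -1.6, 0], [0, 0, 0, 0, 0, -1.6, 0]])

```text
t: 23.3
ee_pos: [0.5027, 0.0529, 0.0458]
ee_rot: [[-0.995, 0.097, 0.028], [0.097, 0.995, -0.003], [-0.028, 0.0, -1.0]]
contact_force: [-0.8, 0.4, -3.1]
finger_gap: 0.338
```

```bash
cat >> h.py <<'E'
YAW=np.radians(-5.6); EX=np.array([np.cos(YAW),np.sin(YAW)]); EY=np.array([-EX[1],EX[0]]); O=np.array([.6202,-.0341])
def fxy(x,y): return O+x*EX+y*EY
E
python3 - <<'E'
from h import *
goto([*fxy(-.126,.075),.020],-5.6)
f=save("wrist","w10"); s=save("scene","s10"); p=r.observe()["ee_pos"][:2]
pitch(f,s,p,-5.6)
# blade edges in scene cloud in fixture frame: lateral centre & nose
P=cloud(s).reshape(-1,3); q=P[:,:2]-O; x=q@EX; y=q@EY
k=(P[:,2]>.038)&(P[:,2]<.065)&(abs(y-.075)<.04)&(x>-.11)&(x<0.02)
print("blade y range",np.percentile(y[k],[2,50,98])*1000,"nose x",np.percentile(x[k],[97,99.5])*1000,k.sum())
k=(P[:,2]>.03)&(P[:,2]<.046)&(x>-.02)&(x<.05)&(abs(y-.0)<.15); print("keeper front x",np.percentile(x[k],[.5,2,5])*1000, "y",np.percentile(y[k],[1,99])*1000)
b=s["color"][180:320,240:400]; cv2.imwrite("pics/v10.png",cv2.resize(b,(640,560)))
E
```

```text
shift mm [ 1.2 -0.1 25.7] turn [0.  1.6 0. ] head 174.4 pos [502.7  52.9  45.8] t 23.3 F [-0.8  0.4 -3.1] gap 0.338
wrist along -38 z mm 48.0 843
wrist along -22 z mm 48.3 1125
wrist along -8 z mm 48.5 1313
wrist along 8 z mm 48.2 933
wrist along 22 z mm 48.1 846
wrist along 38 z mm 48.0 783
wrist along 52 z mm 47.9 500
scene along -22 z mm 48.8 14
scene along -8 z mm 48.4 26
scene along 8 z mm 47.9 34
scene along 22 z mm 48.4 27
scene along 38 z mm 48.6 35
scene along 52 z mm 47.5 32
scene along 68 z mm 47.6 36
scene along 82 z mm 47.7 34
scene along 98 z mm 46.6 43
scene along 112 z mm 44.0 41
blade y range [57.66371285 74.20826248 89.31135719] nose x [-14.65233771   9.87291277] 382
keeper front x [-15.81790088 -10.58952631  -8.44289549] y [-121.83501502  138.42796237]
```

View pics/v10.png

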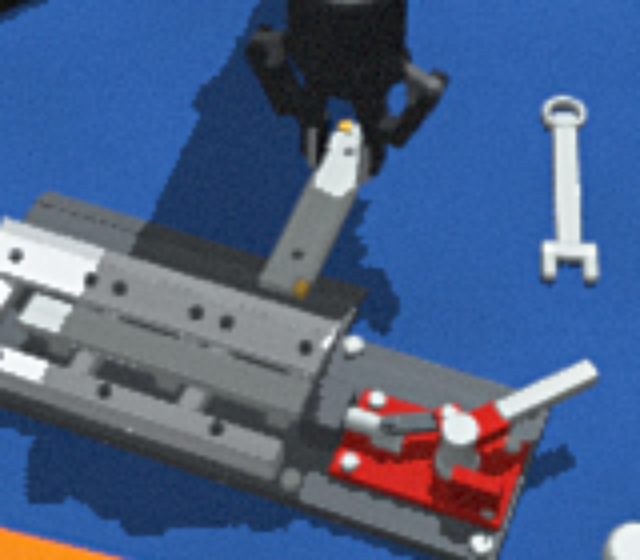

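Level, and centred on slot 3 (y 74 mm). Lowering and inserting the first half.

>>> send_rows(plan=[[0, 0, 0, 0.006, 0, 0, 0], [0, 0, 0, 0.014, 0, 0, 0], [0, 0, 0, 0.021, 0, 0, 0], [0, 0, 0, 0.025, 0, 0, 0], [0, 0, 0, 0.025, 0, 0, 0], [0, 0, 0, 0.025, 0, 0, 0], [0, 0, 0, 0.025, 0, 0, 0], [0, 0, 0, 0.025, 0, 0, 0], [0, 0, 0, 0.025, 0, 0, 0], [0, 0, 0, 0.025, 0, 0, 0]])

```text
t: 24.23
ee_pos: [0.5035, 0.0528, 0.0211]
ee_rot: [[-0.995, 0.097, 0.028], [0.097, 0.995, -0.003], [-0.028, 0.0, -1.0]]
contact_force: [0.5, 0.6, -3.3]
finger_gap: 0.338
```

>>> send_rows(plan=[[0, -0.004, 0.0005, 0, 0, 0, 0], [0, -0.009, 0.001, 0, 0, 0, 0], [0, -0.015, 0.001, 0, 0, 0, 0], [0, -0.021, 0.001, 0.0005, 0, 0, 0], [0, -0.027, 0.001, 0.001, 0, 0, 0], [0, -0.033, 0.001, 0.001, 0, 0, 0], [0, -0.039, 0.001, 0.001, 0, 0, 0], [0, -0.044, 0.001, 0.001, 0, 0, 0], [0, -0.049, 0.001, 0.0015, 0, 0, 0], [0, -0.05, 0.001, 0.0015, 0, 0, 0]])

```text
t: 25.07
ee_pos: [0.5543, 0.0488, 0.0206]
ee_rot: [[-0.995, 0.097, 0.029], [0.097, 0.995, -0.003], [-0.029, 0.0, -1.0]]
contact_force: [0.7, -0.3, -2.4]
finger_gap: 0.334
```

```bash
python3 - <<'E'
from h import *
goto([*fxy(-.026,.075),.0205],-5.6)
E
```

```text
shift mm [-47.7  -1.1   1.5] turn [0.  1.6 0. ] head 174.4 pos [554.3  48.8  20.6] t 25.07 F [ 0.7 -0.3 -2.4] gap 0.334
```

>>> send_rows(plan=[[0, -0.004, 0, 0, 0, 0, 0], [0, -0.009, 0, 0, 0, 0, 0], [0, -0.015, 0, 0.0005, 0, 0, 0], [0, -0.021, 0, 0.0005, 0, 0, 0], [0, -0.027, -0.0005, 0.001, 0, 0, 0], [0, -0.032, -0.001, 0.001, 0, 0, 0], [0, -0.036, -0.001, 0.001, 0, 0, 0], [0, -0.039, -0.001, 0.001, 0, 0, 0], [0, -0.041, -0.001, 0.001, 0, 0, 0], [0, -0.042, -0.001, 0.001, 0, 0, 0]])

```text
t: 25.9
ee_pos: [0.5951, 0.0438, 0.0208]
ee_rot: [[-0.995, 0.097, 0.028], [0.097, 0.995, -0.003], [-0.028, -0.0, -1.0]]
contact_force: [-0.9, 0.9, -3.0]
finger_gap: 0.338
```

>>> send_rows(plan=[[0, -0.001, 0, 0, 0, 0, 0], [0, -0.002, 0, 0, 0, 0, 0], [0, -0.003, 0, 0, 0, 0, 0], [0, -0.004, 0, 0, 0, 0, 0], [0, -0.005, 0, 0, 0, 0, 0], [0, -0.006, 0, 0, 0, 0, 0], [0, -0.007, 0, 0, 0, 0, 0], [0, -0.008, 0, 0, 0, 0, 0], [0, -0.008, 0, 0, 0, 0, 0], [0, -0.008, 0, 0, 0, 0, 0]])

```text
t: 26.73
ee_pos: [0.6007, 0.0433, 0.0204]
ee_rot: [[-0.995, 0.097, 0.023], [0.097, 0.995, -0.003], [-0.024, -0.001, -1.0]]
contact_force: [-5.0, 0.3, -3.1]
finger_gap: 0.343
```

```bash
python3 - <<'E'
from h import *
goto([*fxy(-.026,.075),.0205],-5.6)
f=save("wrist","w11"); 
P=cloud(f).reshape(-1,3); q=P[:,:2]-O; x=q@EX; y=q@EY
k=(P[:,2]>.017)&(P[:,2]<.035)&(abs(y-.075)<.01)&(x<-.03)&(x>-.1)
print("rear end x",np.percentile(x[k],[.5,2,5])*1000,"top z",np.median(P[k,2]),k.sum())
E
```

```text
shift mm [-1.  -0.1 -0.1] turn [-0.   1.4  0.1] head 174.5 pos [600.7  43.3  20.4] t 26.73 F [-5.   0.3 -3.1] gap 0.343
rear end x [-66.37409376 -66.22215918 -65.68153066] top z 0.02267413823602456 2769
```

Contact with the stop felt (−5 N), and the rear end reads x −66 against −65 expected. Pushing a little more, lowering and releasing.

>>> send_rows(plan=[[0, -0.001, 0, 0, 0, 0, 0], [0, -0.002, 0, 0, 0, 0, 0], [0, -0.003, 0, 0, 0, 0, 0], [0, -0.003, 0, 0.001, 0, 0, 0], [0, -0.003, 0, 0.002, 0, 0, 0], [0, -0.003, 0, 0.0025, 0, 0, 0], [0.35, -0.003, 0, 0.0025, 0, 0, 0], [0.45, -0.003, 0, 0.0025, 0, 0, 0], [0.55, -0.003, 0, 0.0025, 0, 0, 0], [0.6, -0.003, 0, 0.0025, 0, 0, 0]])

```text
t: 27.62
ee_pos: [0.6063, 0.0432, 0.0189]
ee_rot: [[-0.995, 0.097, 0.029], [0.097, 0.995, -0.002], [-0.029, 0.001, -1.0]]
contact_force: [-1.4, 1.2, -0.7]
finger_gap: 0.596
```

>>> send_rows(plan=[[0.6, 0, 0, 0, 0, 0, 0], [0.6, 0, 0, 0, 0, 0, 0], [0.6, 0, 0, -0.01, 0, 0, 0], [0.6, 0, 0, -0.025, 0, 0, 0], [0.6, 0.01, 0, -0.045, 0, 0, 0], [0.6, 0.02, 0, -0.065, 0, 0, 0], [0.6, 0.02, 0, -0.08, 0, 0, 0], [0.6, 0.02, 0, -0.08, 0, 1.5, 0], [0.6, 0.02, 0, -0.08, 0, 1.5, 0], [0.6, 0.02, 0, -0.08, 0, 1.5, 0]])

```text
t: 28.45
ee_pos: [0.5848, 0.0445, 0.0989]
ee_rot: [[-0.995, 0.098, 0.004], [0.098, 0.995, -0.0], [-0.004, 0.0, -1.0]]
contact_force: [-0.0, 0.8, 0.2]
finger_gap: 0.601
```

```bash
python3 - <<'E'
from h import *
f=save("wrist","w12"); goto([.402,-.327,.19],-20.5)
P=cloud(f).reshape(-1,3); q=P[:,:2]-O; x=q@EX; y=q@EY
k=(P[:,2]>.015)&(P[:,2]<.03)&(abs(y-.075)<.01)&(x<-.005)&(x>-.1)
print("rear end x",np.percentile(x[k],[.5,2,5])*1000,"top z",np.median(P[k,2]),k.sum())
k=(P[:,2]>.016)&(P[:,2]<.03)&(x<-.02)&(x>-.06)&(abs(y-.075)<.03); print("y range",np.percentile(y[k],[1,99])*1000)
t=save("top","t12"); blade(t,(418,185,455,245))
E
```

```text
shift mm [ 144.8 -387.6  -92.1] turn [-0.   0.2 14.9] head 174.4 pos [584.2  44.6  98.3] t 28.5 F [-0.4 -0.6 -0.8] gap 0.599
rear end x [-66.27748499 -65.9444981  -64.31998122] top z 0.01982443818891535 1828
y range [58.60761239 90.04374015]
blade ctr [ 447.9 -307.1] size [ 33.4 151.8] head -15.1 px [418 188  18  48 468] grip [ 413.1 -297.7]
```

Blade A sits home (rear −66, y 59–90, top at 20 mm). Blade B has been knocked to about (448,−307), heading −15°. Going there.

>>> send_rows(plan=[[0.7, 0.003, -0.01, -0.02, 0, 0, 0.5], [0.7, 0.015, -0.035, -0.045, 0, 0, 1.5], [0.7, 0.03, -0.07, -0.065, 0, 0, 2.5], [0.7, 0.045, -0.107, -0.08, 0, 0, 3.5], [0.7, 0.06, -0.144, -0.09, 0, 0, 4.5], [0.7, 0.075, -0.18, -0.092, 0, 0, 5.5], [0.7, 0.09, -0.216, -0.092, 0, 0, 6.5], [0.7, 0.103, -0.252, -0.092, 0, 0, 7.5], [0.7, 0.116, -0.288, -0.092, 0, 0, 8.5], [0.7, 0.126, -0.32, -0.092, 0, 0, 9.4]])

```text
t: 29.38
ee_pos: [0.4252, -0.2634, 0.1896]
ee_rot: [[-0.966, 0.26, 0.001], [0.26, 0.966, -0.001], [-0.001, -0.0, -1.0]]
contact_force: [0.4, 0.3, 0.6]
finger_gap: 0.699
```

>>> send_rows(plan=[[0.7, 0.005, -0.025, 0, 0, 0, 0], [0.7, 0.011, -0.04, 0, 0, 0, 0], [0.7, 0.013, -0.04, 0, 0, 0, 0], [0.7, 0.017, -0.036, 0, 0, 0, 0], [0.7, 0.017, -0.036, 0, 0, 0, 0], [0.7, 0.017, -0.036, 0, 0, 0, 0], [0.7, 0.017, -0.036, 0, 0, 0, 0], [0.7, 0.017, -0.036, 0, 0, 0, 0], [0.7, 0.017, -0.036, 0, 0, 0, 0], [0.7, 0.017, -0.036, 0, 0, 0, 0]])

```text
t: 30.22
ee_pos: [0.4018, -0.2914, 0.1898]
ee_rot: [[-0.966, 0.258, 0.002], [0.258, 0.966, -0.0], [-0.002, 0.0, -1.0]]
contact_force: [-1.1, -0.7, 0.2]
finger_gap: 0.702
```

```bash
python3 - <<'E'
from h import *
f=save("wrist","w13"); c,d=blade(f,(250,80,400,275)); g=(c-36*d)/1000
goto([g[0],g[1],.0035],np.degrees(np.arctan2(d[1],d[0])))
E
```

```text
blade ctr [ 442.8 -308.2] size [ 33.2 145.5] head -16.9 px [ 297  156   32  119 3338] grip [ 408.4 -297.7]
shift mm [ -7.7  -4.3 186.4] turn [0.  0.1 2. ] head 165.1 pos [ 401.7 -291.5  189.8] t 30.27 F [-0.2 -0.1  0.5] gap 0.698
```

View pics/w13.png

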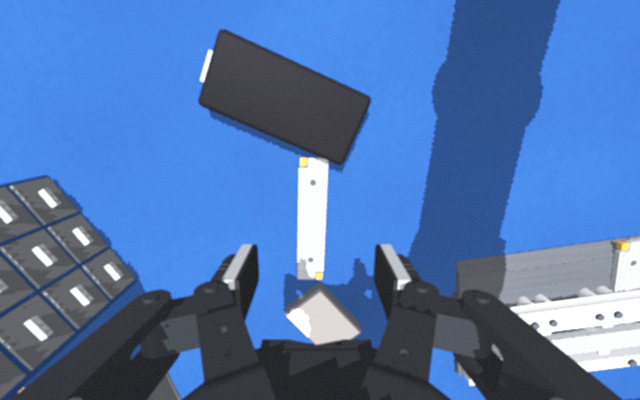

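Blade B lies at rows 156–279, columns 297–328, its rear end close to the caliper case and its nose close to the insert box. I grip it and lift straight up.

>>> send_rows(plan=[[0.7, -0.0105, -0.004, 0.02, 0, 0, 2], [0.7, -0.0105, -0.004, 0.055, 0, 0, 2], [0.7, -0.0105, -0.004, 0.09, 0, 0, 2], [0.7, -0.0105, -0.004, 0.12, 0, 0, 2], [0.7, -0.0105, -0.004, 0.145, 0, 0, 2], [0.7, -0.0105, -0.004, 0.165, 0, 0, 2], [0.7, -0.0105, -0.004, 0.178, 0, 0, 2], [0.7, -0.0105, -0.004, 0.184, 0, 0, 2], [0.7, -0.0105, -0.004, 0.1863, 0, 0, 2], [0.7, -0.0105, -0.004, 0.1863, 0, 0, 2]])

```text
t: 31.1
ee_pos: [0.411, -0.2983, 0.0035]
ee_rot: [[-0.956, 0.292, 0.002], [0.292, 0.956, -0.0], [-0.001, 0.0, -1.0]]
contact_force: [0.4, 0.5, 0.5]
finger_gap: 0.702
```

>>> send_rows(plan=[[0.7, 0, 0, 0, 0, 0, 0], [0.5, 0, 0, 0, 0, 0, 0], [0.3, 0, 0, 0, 0, 0, 0], [0.2, 0, 0, 0, 0, 0, 0], [0, 0, 0, 0, 0, 0, 0], [0, 0, 0, 0, 0, 0, 0], [0, 0, 0, 0, 0, 0, 0], [0, 0, 0, 0, 0, 0, 0], [0, 0, 0, 0, 0, 0, 0], [0, 0, 0, 0, 0, 0, 0]])

```text
t: 31.93
ee_pos: [0.4114, -0.2986, 0.0048]
ee_rot: [[-0.956, 0.292, 0.003], [0.292, 0.956, -0.001], [-0.003, -0.0, -1.0]]
contact_force: [-0.4, 1.1, 8.9]
finger_gap: 0.342
```

>>> send_rows(plan=[[0, 0, 0, -0.003, 0, 0, 0], [0, 0, 0, -0.01, 0, 0, 0], [0, 0, 0, -0.02, 0, 0, 0], [0, 0, 0, -0.035, 0, 0, 0], [0, 0, 0, -0.05, 0, 0, 0], [0, 0, 0, -0.065, 0, 0, 0], [0, 0, 0, -0.07, 0, 0, 0], [0, 0, 0, -0.07, 0, 0, 0], [0, 0, 0, -0.07, 0, 0, 0], [0, 0, 0, -0.07, 0, 0, 0]])

```text
t: 32.77
ee_pos: [0.4102, -0.2979, 0.073]
ee_rot: [[-0.956, 0.292, 0.001], [0.292, 0.956, 0.001], [-0.0, 0.001, -1.0]]
contact_force: [-0.3, -0.2, -3.4]
finger_gap: 0.337
```

```bash
python3 - <<'E'
from h import *
goto([*fxy(-.126,-.075),.050],-5.6); s=r.observe(); R=s["ee_rot"]
pitch(save("wrist","w14"),save("scene","s14"),s["ee_pos"][:2],np.degrees(np.arctan2(R[1,0],R[0,0]))+180)
E
```

```text
shift mm [-15.1 215.2  23.1] turn [  0.    0.  -11.4] head 163.0 pos [ 410.2 -297.9   73. ] t 32.77 F [-0.3 -0.2 -3.4] gap 0.337
wrist along -38 z mm 76.3 833
wrist along -22 z mm 76.3 1118
wrist along -8 z mm 75.9 1026
wrist along 8 z mm 75.4 939
wrist along 22 z mm 74.9 843
wrist along 38 z mm 74.4 791
wrist along 52 z mm 74.0 492
scene along -38 z mm 24.3 16
scene along 8 z mm 74.3 18
scene along 22 z mm 74.3 25
scene along 38 z mm 73.6 25
scene along 52 z mm 74.0 26
scene along 68 z mm 72.6 27
scene along 82 z mm 72.2 23
scene along 98 z mm 72.3 30
scene along 112 z mm 69.4 20
```

>>> send_rows(plan=[[0, -0.001, 0.008, 0, 0, 0, -0.5], [0, -0.003, 0.025, 0, 0, 0, -2], [0, -0.005, 0.05, 0, 0, 0, -3.5], [0, -0.007, 0.08, 0, 0, 0, -5], [0, -0.009, 0.112, 0, 0, 0, -6.5], [0, -0.011, 0.145, 0.005, 0, 0, -8], [0, -0.013, 0.175, 0.012, 0, 0, -9.5], [0, -0.015, 0.2, 0.02, 0, 0, -10.8], [0, -0.015, 0.212, 0.023, 0, 0, -11.4], [0, -0.0151, 0.2152, 0.023, 0, 0, -11.4]])

```text
t: 33.7
ee_pos: [0.4882, -0.0933, 0.0497]
ee_rot: [[-0.996, 0.092, 0.0], [0.092, 0.996, 0.002], [-0.0, 0.002, -1.0]]
contact_force: [-0.3, 0.1, -2.4]
finger_gap: 0.337
```

>>> send_rows(plan=[[0, 0, 0, 0, 0, -0.5, 0], [0, 0, 0, 0, 0, -1, 0], [0, 0, 0, 0, 0, -1.6, 0], [0, 0, 0, 0, 0, -1.6, 0], [0, 0, 0, 0, 0, -1.6, 0], [0, 0, 0, 0, 0, -1.6, 0], [0, 0, 0, 0, 0, -1.6, 0], [0, 0, 0, 0, 0, -1.6, 0], [0, 0, 0, 0, 0, -1.6, 0], [0, 0, 0, 0, 0, -1.6, 0]])

```text
t: 34.53
ee_pos: [0.4881, -0.0969, 0.0506]
ee_rot: [[-0.995, 0.097, 0.029], [0.097, 0.995, -0.003], [-0.03, -0.0, -1.0]]
contact_force: [0.5, -0.8, -2.9]
finger_gap: 0.335
```

```bash
python3 - <<'E'
from h import *
goto([*fxy(-.126,-.075),.0207],-5.6)
f=save("wrist","w15"); s=save("scene","s15"); p=r.observe()["ee_pos"][:2]
pitch(f,s,p,-5.6)
P=cloud(s).reshape(-1,3); q=P[:,:2]-O; x=q@EX; y=q@EY
k=(P[:,2]>.042)&(P[:,2]<.065)&(abs(y+.075)<.04)&(x>-.1)&(x<0.0)
print("blade y range",np.percentile(y[k],[2,50,98])*1000,"nose x",np.percentile(x[k],[97,99.5])*1000,k.sum())
E
```

```text
shift mm [ 1.5  0.4 29.9] turn [-0.   1.7  0. ] head 174.4 pos [488.1 -96.9  50.6] t 34.53 F [ 0.5 -0.8 -2.9] gap 0.335
wrist along -38 z mm 53.0 773
wrist along -22 z mm 53.3 1123
wrist along -8 z mm 53.3 1026
wrist along 8 z mm 53.3 937
wrist along 22 z mm 53.2 840
wrist along 38 z mm 53.2 785
wrist along 52 z mm 53.1 498
scene along -8 z mm 53.1 19
scene along 8 z mm 53.5 22
scene along 22 z mm 53.4 29
scene along 38 z mm 53.2 32
scene along 52 z mm 53.0 30
scene along 68 z mm 53.1 34
scene along 82 z mm 52.3 36
scene along 98 z mm 51.9 42
scene along 112 z mm 46.3 42
blade y range [-92.46153516 -75.14923109 -61.07123376] nose x [-14.32210758 -12.9873444 ] 325
```

Level and centred (y about −76). Lower and insert as before.

>>> send_rows(plan=[[0, 0, 0.001, 0.006, 0, 0, 0], [0, 0, 0.001, 0.014, 0, 0, 0], [0, 0, 0.001, 0.022, 0, 0, 0], [0, 0, 0.001, 0.028, 0, 0, 0], [0, 0, 0.001, 0.03, 0, 0, 0], [0, 0, 0.001, 0.03, 0, 0, 0], [0, 0, 0.001, 0.03, 0, 0, 0], [0, 0, 0.001, 0.03, 0, 0, 0], [0, 0, 0.001, 0.03, 0, 0, 0], [0, 0, 0.001, 0.03, 0, 0, 0]])

```text
t: 35.47
ee_pos: [0.4892, -0.096, 0.021]
ee_rot: [[-0.995, 0.097, 0.03], [0.097, 0.995, -0.003], [-0.03, -0.0, -1.0]]
contact_force: [0.1, -0.5, -1.9]
finger_gap: 0.342
```

>>> send_rows(plan=[[0, -0.004, 0, 0, 0, 0, 0], [0, -0.009, 0, 0, 0, 0, 0], [0, -0.015, 0, 0, 0, 0, 0], [0, -0.021, 0, 0.0005, 0, 0, 0], [0, -0.027, 0, 0.001, 0, 0, 0], [0, -0.033, 0, 0.001, 0, 0, 0], [0, -0.039, 0, 0.001, 0, 0, 0], [0, -0.044, 0, 0.001, 0, 0, 0], [0, -0.049, 0, 0.0015, 0, 0, 0], [0, -0.05, 0, 0.0015, 0, 0, 0]])

```text
t: 36.3
ee_pos: [0.54, -0.1009, 0.0206]
ee_rot: [[-0.995, 0.097, 0.03], [0.097, 0.995, -0.003], [-0.031, 0.0, -1.0]]
contact_force: [0.1, 0.2, -2.1]
finger_gap: 0.338
```

```bash
python3 - <<'E'
from h import *
goto([*fxy(-.026,-.075),.0205],-5.6)
E
```

```text
shift mm [-47.3  -0.8   1.6] turn [0.  1.8 0. ] head 174.4 pos [ 540.  -100.9   20.6] t 36.3 F [ 0.1  0.2 -2.1] gap 0.338
```

>>> send_rows(plan=[[0, -0.004, 0, 0, 0, 0, 0], [0, -0.009, 0, 0, 0, 0, 0], [0, -0.015, 0, 0.0005, 0, 0, 0], [0, -0.021, 0, 0.0005, 0, 0, 0], [0, -0.027, 0, 0.001, 0, 0, 0], [0, -0.032, 0, 0.001, 0, 0, 0], [0, -0.036, 0, 0.001, 0, 0, 0], [0, -0.039, 0, 0.001, 0, 0, 0], [0, -0.041, 0, 0.001, 0, 0, 0], [0, -0.042, 0, 0.001, 0, 0, 0]])

```text
t: 37.13
ee_pos: [0.5808, -0.1049, 0.0208]
ee_rot: [[-0.995, 0.097, 0.029], [0.097, 0.995, -0.003], [-0.03, -0.0, -1.0]]
contact_force: [1.0, -0.5, -3.3]
finger_gap: 0.338
```

>>> send_rows(plan=[[0, -0.001, 0, 0, 0, 0, 0], [0, -0.002, 0, 0, 0, 0, 0], [0, -0.003, 0, 0, 0, 0, 0], [0, -0.004, 0, 0, 0, 0, 0], [0, -0.005, 0, 0, 0, 0, 0], [0, -0.006, 0, 0, 0, 0, 0], [0, -0.007, 0, 0, 0, 0, 0], [0, -0.008, 0, 0, 0, 0, 0], [0, -0.009, 0, 0, 0, 0, 0], [0, -0.009, 0, 0, 0, 0, 0]])

```text
t: 37.97
ee_pos: [0.5845, -0.1052, 0.0196]
ee_rot: [[-0.995, 0.097, 0.019], [0.097, 0.995, -0.002], [-0.019, 0.0, -1.0]]
contact_force: [-9.9, 1.6, -2.2]
finger_gap: 0.335
```

```bash
cat >> h.py <<'E'
def rear(f,ys,zlo=.015):
    P=cloud(f).reshape(-1,3); q=P[:,:2]-O; x=q@EX; y=q@EY
    k=(P[:,2]>zlo)&(P[:,2]<.035)&(abs(y-ys)<.01)&(x<-.01)&(x>-.12)
    k2=(P[:,2]>.016)&(P[:,2]<.03)&(x<-.02)&(x>-.06)&(abs(y-ys)<.03)
    print("slot",ys,"rear x",np.percentile(x[k],[.5,2,5]).round(4)*1000,"top z",np.median(P[k,2]).round(4),"y",np.percentile(y[k2],[1,99])*1000)
E
python3 - <<'E'
from h import *
goto([*fxy(-.026,-.075),.0205],-5.6); rear(save("wrist","w16"),-.075,.017)
E
```

```text
shift mm [-2.6 -0.8 -0.9] turn [0.  1.1 0. ] head 174.4 pos [ 584.5 -105.2   19.6] t 37.97 F [-9.9  1.6 -2.2] gap 0.335
slot -0.075 rear x [-67.  -66.7 -65.2] top z 0.0221 y [-94.36545447 -55.09811571]
```

>>> send_rows(plan=[[0, -0.001, 0, 0, 0, 0, 0], [0, -0.002, 0, 0, 0, 0, 0], [0, -0.002, 0, 0.001, 0, 0, 0], [0, -0.002, 0, 0.0015, 0, 0, 0], [0, -0.002, 0, 0.002, 0, 0, 0], [0, -0.002, 0, 0.002, 0, 0, 0], [0.35, -0.002, 0, 0.002, 0, 0, 0], [0.45, -0.002, 0, 0.002, 0, 0, 0], [0.55, -0.002, 0, 0.002, 0, 0, 0], [0.6, -0.002, 0, 0.002, 0, 0, 0]])

```text
t: 38.85
ee_pos: [0.5912, -0.1054, 0.0191]
ee_rot: [[-0.995, 0.097, 0.028], [0.097, 0.995, -0.002], [-0.029, 0.0, -1.0]]
contact_force: [-3.8, 2.8, -1.7]
finger_gap: 0.598
```

>>> send_rows(plan=[[0.6, 0, 0, 0, 0, 0, 0], [0.6, 0, 0, 0, 0, 0, 0], [0.6, 0, 0, -0.01, 0, 0, 0], [0.6, 0, 0, -0.025, 0, 0, 0], [0.6, 0.01, 0, -0.045, 0, 0, 0], [0.6, 0.01, 0.01, -0.07, 0, 0, 0], [0.6, 0.01, 0.03, -0.1, 0, 0, 0], [0.6, 0.01, 0.055, -0.13, 0, 1, 0], [0.6, 0.01, 0.075, -0.14, 0, 1.6, 0], [0.6, 0.01, 0.075, -0.14, 0, 1.6, 0]])

```text
t: 39.68
ee_pos: [0.5893, -0.0245, 0.1642]
ee_rot: [[-0.996, 0.091, 0.013], [0.091, 0.996, 0.003], [-0.013, 0.004, -1.0]]
contact_force: [0.9, -0.3, 1.5]
finger_gap: 0.601
```

```bash
python3 - <<'E'
from h import *
f=save("wrist","w17"); rear(f,-.075); rear(f,.075); cv2.imwrite("pics/v17.png",cv2.resize(f["color"][:260],(640,260)))
goto([.459,.4,.2],9.5)
t=save("top","t17")
hsv=cv2.cvtColor(t["color"],cv2.COLOR_BGR2HSV); m=np.zeros((400,640),np.uint8); m[165:260,182:228]=(hsv[165:260,182:228,2]>95)&(hsv[165:260,182:228,1]<80)
n,l,s,c=cv2.connectedComponentsWithStats(m); k=1+np.argmax(s[1:,4]); W=np.array([world(t,u,v,.028)[:2] for v,u in np.argwhere(l==k)],np.float32)*1000
print("bar",cv2.minAreaRect(W))
E
```

```text
slot -0.075 rear x [-67.  -66.5 -64.6] top z 0.0199 y [-90.69195435 -59.1282405 ]
slot 0.075 rear x [-66.2 -65.5 -64.3] top z 0.0197 y [58.18790201 89.86921108]
shift mm [167.7 413.4 -38.6] turn [  0.1   0.6 -14.8] head 174.7 pos [588.  -27.2 162.3] t 39.73 F [-0.3 -0.3 -0.2] gap 0.599
bar ((452.13800048828125, 398.1370544433594), (242.50921630859375, 41.31142044067383), 9.723226547241211)
```

View pics/v17.png

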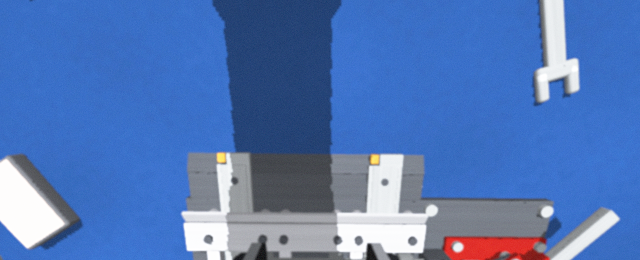

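Both blades sit home and parallel (rear ends at −66 mm; free ends at (235,155) and (387,155) in this picture). The bar is still on the mat. Back to fetch it.

>>> send_rows(plan=[[1, 0.005, 0.012, -0.01, 0, 0, 0], [1, 0.017, 0.04, -0.025, 0, 0, -1.5], [1, 0.032, 0.077, -0.036, 0, 0, -3], [1, 0.047, 0.114, -0.038, 0, 0, -4.5], [1, 0.062, 0.151, -0.038, 0, 0, -6], [1, 0.077, 0.188, -0.038, 0, 0, -7.5], [1, 0.091, 0.225, -0.038, 0, 0, -9], [1, 0.106, 0.262, -0.038, 0, 0, -10.5], [1, 0.121, 0.299, -0.038, 0, 0, -12], [1, 0.136, 0.335, -0.038, 0, 0, -13.5]])

```text
t: 40.62
ee_pos: [0.4812, 0.318, 0.197]
ee_rot: [[-0.99, -0.138, 0.002], [-0.138, 0.99, -0.0], [-0.002, -0.001, -1.0]]
contact_force: [0.3, 0.0, 0.4]
finger_gap: 0.998
```

>>> send_rows(plan=[[1, 0.01, 0.033, 0, 0, 0, -1], [1, 0.013, 0.06, 0, 0, 0, -1.5], [1, 0.013, 0.075, 0, 0, 0.3, -1.5], [1, 0.013, 0.08, 0, 0, 0.3, -1.5], [1, 0.013, 0.08, 0, 0, 0.3, -1.5], [1, 0.013, 0.08, 0, 0, 0.3, -1.5], [1, 0.013, 0.08, 0, 0, 0.3, -1.5], [1, 0.013, 0.08, 0, 0, 0.3, -1.5], [1, 0.013, 0.08, 0, 0, 0.3, -1.5], [1, 0.013, 0.08, 0, 0, 0.3, -1.5]])

```text
t: 41.45
ee_pos: [0.4585, 0.3933, 0.1967]
ee_rot: [[-0.987, -0.163, -0.003], [-0.163, 0.987, -0.001], [0.003, -0.001, -1.0]]
contact_force: [-0.2, -0.9, -0.0]
finger_gap: 0.999
```

```bash
python3 - <<'E'
from h import *
f=save("wrist","w18"); g=f["color"]; hsv=cv2.cvtColor(g,cv2.COLOR_BGR2HSV)
m=np.zeros(g.shape[:2],np.uint8); m[30:300,280:360]=(hsv[30:300,280:360,2]>110)&(hsv[30:300,280:360,1]<60)
n,l,s,c=cv2.connectedComponentsWithStats(m); k=1+np.argmax(s[1:,4]); W=np.array([world(f,u,v,.028)[:2] for v,u in np.argwhere(l==k)],np.float32)*1000
print("bar",cv2.minAreaRect(W),s[k]); goto([.46,.3995,.0055],9.6)
E
```

```text
bar ((450.71356201171875, 399.62945556640625), (238.44200134277344, 35.910621643066406), 8.842889785766602) [ 307   58   32  221 6614]
shift mm [ -3.3   5.7 191.2] turn [-0.  -0.2 -0.2] head -170.6 pos [458.3 393.5 196.7] t 41.5 F [-0.5 -0.2  0. ] gap 0.999
```

>>> send_rows(plan=[[1, -0.0023, 0.0068, 0.02, 0, -0.2, 0], [1, -0.0023, 0.0068, 0.055, 0, -0.2, 0], [1, -0.0023, 0.0068, 0.09, 0, -0.2, 0], [1, -0.0023, 0.0068, 0.12, 0, -0.2, 0], [1, -0.0023, 0.0068, 0.145, 0, -0.2, 0], [1, -0.0023, 0.0068, 0.165, 0, -0.2, 0], [1, -0.0023, 0.0068, 0.18, 0, -0.2, 0], [1, -0.0023, 0.0068, 0.188, 0, -0.2, 0], [1, -0.0023, 0.0068, 0.191, 0, -0.2, 0], [1, -0.0023, 0.0068, 0.191, 0, -0.2, 0]])

```text
t: 42.33
ee_pos: [0.4585, 0.4009, 0.0053]
ee_rot: [[-0.986, -0.164, -0.0], [-0.164, 0.986, -0.001], [0.001, -0.001, -1.0]]
contact_force: [0.7, 0.4, 0.1]
finger_gap: 1.002
```

>>> send_rows(plan=[[1, 0, 0, 0, 0, 0, 0], [0.5, 0, 0, 0, 0, 0, 0], [0.2, 0, 0, 0, 0, 0, 0], [0, 0, 0, 0, 0, 0, 0], [0, 0, 0, 0, 0, 0, 0], [0, 0, 0, 0, 0, 0, 0], [0, 0, 0, 0, 0, 0, 0], [0, 0, 0, 0, 0, 0, 0], [0, 0, 0, 0, 0, 0, 0], [0, 0, 0, 0, 0, 0, 0]])

```text
t: 43.17
ee_pos: [0.4587, 0.4013, 0.0062]
ee_rot: [[-0.986, -0.164, 0.001], [-0.164, 0.986, 0.0], [-0.001, 0.0, -1.0]]
contact_force: [0.4, 0.1, 5.4]
finger_gap: 0.309
```

>>> send_rows(plan=[[0, 0, 0, -0.003, 0, 0, 0], [0, 0, 0, -0.015, 0, 0, 0], [0, 0, 0, -0.035, 0, 0, 0], [0, 0, 0, -0.06, 0, 0, 0], [0, 0, 0, -0.085, 0, 0, 0], [0, 0, 0, -0.105, 0, 0, 0], [0, 0, 0, -0.115, 0, 0, 0], [0, 0, 0, -0.12, 0, 0, 0], [0, 0, 0, -0.12, 0, 0, 0], [0, 0, 0, -0.12, 0, 0, 0]])

```text
t: 44.0
ee_pos: [0.458, 0.4006, 0.1246]
ee_rot: [[-0.986, -0.164, -0.001], [-0.164, 0.986, -0.002], [0.001, -0.001, -1.0]]
contact_force: [0.1, -0.5, -5.2]
finger_gap: 0.311
```

```bash
python3 - <<'E'
from h import *
# pivot ~ mean; lever open heading -45.6 ; head end at 41 mm => TCP 153 mm
piv=np.array([.6942,.175]); a=np.radians(-45.6)
goto([*(piv-.153*np.array([np.cos(a),np.sin(a)])),.125],-45.6)
s=r.observe(); R=s["ee_rot"]; pitch(save("wrist","w19"),save("scene","s19"),s["ee_pos"][:2],np.degrees(np.arctan2(R[1,0],R[0,0]))+180)
E
```

```text
shift mm [-108.3 -135.8   -0.4] turn [-0.1 -0.1 55. ] head -170.6 pos [458.  400.6 124.6] t 44.0 F [ 0.1 -0.5 -5.2] gap 0.311
```

>>> send_rows(plan=[[0, -0.003, -0.004, 0, 0, 0, 2], [0, -0.012, -0.015, 0, 0, 0, 7], [0, -0.025, -0.031, 0, 0, 0, 13], [0, -0.04, -0.05, 0, 0, 0, 19], [0, -0.055, -0.07, 0, 0, 0, 26], [0, -0.07, -0.09, 0, 0, 0, 33], [0, -0.085, -0.108, 0, 0, 0, 40], [0, -0.097, -0.122, 0, 0, 0, 46], [0, -0.105, -0.132, 0, 0, 0, 52], [0, -0.108, -0.1367, 0, 0, 0, 55]])

```text
t: 44.93
ee_pos: [0.5894, 0.2808, 0.1245]
ee_rot: [[-0.692, 0.722, 0.0], [0.722, 0.692, -0.003], [-0.002, -0.002, -1.0]]
contact_force: [0.6, -0.6, -4.5]
finger_gap: 0.316
```

>>> send_rows(plan=[[0, 0, 0, 0, 0, 0, 0], [0, 0, 0, 0.005, 0, 0, 0], [0, 0, 0, 0.013, 0, 0, 0], [0, 0, 0, 0.022, 0, 0, 0], [0, 0, 0, 0.03, 0, 0, 0], [0, 0, 0, 0.035, 0, 0, 0], [0, 0, 0, 0.037, 0, 0, 0], [0, 0, 0, 0.037, 0, 0, 0], [0, 0, 0, 0.037, 0, 0, 0], [0, 0, 0, 0.037, 0, 0, 0]])

```text
t: 45.77
ee_pos: [0.5877, 0.2841, 0.089]
ee_rot: [[-0.7, 0.714, 0.001], [0.714, 0.7, -0.0], [-0.001, 0.0, -1.0]]
contact_force: [0.0, 0.4, -4.1]
finger_gap: 0.316
```

```bash
python3 - <<'E'
from h import *
goto([.5871,.2834,.0445],-45.6); s=save("scene","s20")
cv2.imwrite("pics/v20.png",cv2.resize(s["color"][200:330,290:470],(720,520)))
E
```

```text
shift mm [-0.  -0.9 44.5] turn [0. 0. 0.] head 134.4 pos [587.7 284.1  89. ] t 45.77 F [ 0.   0.4 -4.1] gap 0.316
```

Out of pictures, so I check alignment by depth instead.

```bash
cat >> h.py <<'E'
def barline(s,zlo,zhi,a0=.03,a1=.115,head=-45.6,c=None):
    """centre line of bar's head top in depth points, relative to tool centre c"""
    P=cloud(s).reshape(-1,3); d=np.array([np.cos(np.radians(head)),np.sin(np.radians(head))]); q=P[:,:2]-c
    a=q@d; b=q@[-d[1],d[0]]
    for lo in np.arange(a0,a1,.02):
        k=(a>lo)&(a<lo+.02)&(abs(b)<.03)&(P[:,2]>zlo)&(P[:,2]<zhi)
        if k.sum()>8: print("along",round((lo+.01)*1000),"b range",np.percentile(b[k],[3,97]).round(4)*1000,"z",np.median(P[k,2]).round(4),k.sum())
E
python3 - <<'E'
from h import *
s=dict(np.load("s20.npz")); c=r.observe()["ee_pos"][:2]
barline(s,.103,.125,c=c); print("lever"); barline(s,.05,.066,.06,.12,c=c)
E
```

```text
along 40 b range [-17.2  15.2] z 0.1092 97
along 60 b range [-16.6  15. ] z 0.1094 108
along 80 b range [-16.8  15.2] z 0.1094 109
along 100 b range [-18.   15.2] z 0.1095 114
along 120 b range [-17.4  14. ] z 0.1085 29
lever
along 70 b range [-1.4  6.7] z 0.0558 30
along 90 b range [-2.   6.4] z 0.0553 30
along 110 b range [-7.6  6. ] z 0.0567 45
```

>>> send_rows(plan=[[0, 0, 0, 0.004, 0, 0, 0], [0, 0, 0, 0.01, 0, 0, 0], [0, 0, 0, 0.017, 0, 0, 0], [0, 0, 0, 0.024, 0, 0, 0], [0, 0, 0, 0.031, 0, 0, 0], [0, 0, 0, 0.038, 0, 0, 0], [0, 0, 0, 0.042, 0, 0, 0], [0, 0, 0, 0.043, 0, 0, 0], [0, 0, 0, 0.043, 0, 0, 0], [0, 0, 0, 0.043, 0, 0, 0]])

```text
t: 46.65
ee_pos: [0.5876, 0.284, 0.0457]
ee_rot: [[-0.7, 0.714, 0.0], [0.714, 0.7, -0.0], [-0.0, 0.0, -1.0]]
contact_force: [-0.8, 0.1, -3.5]
finger_gap: 0.312
```

```bash
python3 - <<'E'
from h import *
goto([.5871,.2834,.0445],-45.6); s=save("scene","s21"); c=r.observe()["ee_pos"][:2]
barline(s,.055,.08,c=c)
E
```

```text
shift mm [-0.  -0.8  1.2] turn [0. 0. 0.] head 134.4 pos [587.6 284.   45.7] t 46.65 F [-0.8  0.1 -3.5] gap 0.312
along 40 b range [-17.3  15.1] z 0.0655 104
along 60 b range [-16.8  15.5] z 0.0658 116
along 80 b range [-16.8  15.9] z 0.0661 109
along 100 b range [-16.4  15.1] z 0.0662 115
along 120 b range [-15.1  14.5] z 0.058 63
```

Seated and level. Throwing it shut.

>>> send_rows(plan=[[0, -0.0001, -0.006, 0, 0, 0, -2.3], [0, -0.0005, -0.0122, 0, 0, 0, -4.6], [0, -0.0011, -0.0183, 0, 0, 0, -6.9], [0, -0.002, -0.0244, 0, 0, 0, -9.2], [0, -0.003, -0.0304, 0, 0, 0, -11.5], [0, -0.0044, -0.0364, 0, 0, 0, -13.8], [0, -0.006, -0.0423, 0, 0, 0, -16], [0, -0.0078, -0.0481, 0, 0, 0, -18.3], [0, -0.0098, -0.0539, 0, 0, 0, -20.6], [0, -0.0121, -0.0596, 0, 0, 0, -22.9]])

```text
t: 47.53
ee_pos: [0.5562, 0.2383, 0.0469]
ee_rot: [[-0.925, 0.38, 0.007], [0.38, 0.925, 0.007], [-0.004, 0.009, -1.0]]
contact_force: [8.6, 10.7, -12.2]
finger_gap: 0.308
```

```bash
python3 - <<'E'
from h import *
h=-45.6+22.9; a=np.radians(h); piv=np.array([.6942,.175])
goto([*(piv-.153*np.array([np.cos(a),np.sin(a)])),.0457],h); s=save("scene","s22"); c=r.observe()["ee_pos"][:2]
barline(s,.055,.08,c=c,head=h)
E
```

```text
shift mm [ 1.3 -5.1  1.1] turn [0.5 0.2 0.4] head 157.7 pos [556.2 238.3  46.9] t 47.53 F [  8.6  10.7 -12.2] gap 0.308
along 40 b range [-15.5  17. ] z 0.0667 100
along 60 b range [-14.7  17.3] z 0.0668 97
along 80 b range [-14.6  17.5] z 0.067 104
along 100 b range [-14.5  17.7] z 0.0666 111
along 120 b range [-15.   17.6] z 0.0585 64
```

>>> send_rows(plan=[[0, -0.0001, -0.006, 0, 0, 0, -2.3], [0, -0.0005, -0.0122, 0, 0, 0, -4.6], [0, -0.0011, -0.0183, 0, 0, 0, -6.9], [0, -0.002, -0.0244, 0, 0, 0, -9.2], [0, -0.003, -0.0304, 0, 0, 0, -11.5], [0, -0.0044, -0.0364, 0, 0, 0, -13.8], [0, -0.006, -0.0423, 0, 0, 0, -16], [0, -0.0078, -0.0481, 0, 0, 0, -18.3], [0, -0.0098, -0.0539, 0, 0, 0, -20.6], [0, -0.0121, -0.0596, 0, 0, 0, -22.9]])

```text
t: 48.42
ee_pos: [0.5427, 0.1803, 0.047]
ee_rot: [[-1.0, -0.013, 0.005], [-0.013, 1.0, 0.007], [-0.005, 0.007, -1.0]]
contact_force: [0.9, 12.7, -6.4]
finger_gap: 0.313
```

```bash
python3 - <<'E'
from h import *
h=-45.6+45.8; a=np.radians(h); piv=np.array([.6942,.175])
goto([*(piv-.153*np.array([np.cos(a),np.sin(a)])),.0457],h); s=save("scene","s23"); c=r.observe()["ee_pos"][:2]
barline(s,.055,.08,c=c,head=h)
E
```

```text
shift mm [ 1.6 -5.9  1.2] turn [0.4 0.3 0.5] head -179.3 pos [542.7 180.3  47. ] t 48.42 F [ 0.9 12.7 -6.4] gap 0.313
along 40 b range [-14.7  16.9] z 0.0676 82
along 60 b range [-14.2  17.5] z 0.0672 91
along 80 b range [-14.   18.5] z 0.0678 91
along 100 b range [-13.5  18. ] z 0.0679 103
along 120 b range [-12.9  17. ] z 0.0582 60
```

>>> send_rows(plan=[[0, -0.0001, -0.006, 0, 0, 0, -2.3], [0, -0.0005, -0.0122, 0, 0, 0, -4.6], [0, -0.0011, -0.0183, 0, 0, 0, -6.9], [0, -0.002, -0.0244, 0, 0, 0, -9.2], [0, -0.003, -0.0304, 0, 0, 0, -11.5], [0, -0.0044, -0.0364, 0, 0, 0, -13.8], [0, -0.006, -0.0423, 0, 0, 0, -16], [0, -0.0078, -0.0481, 0, 0, 0, -18.3], [0, -0.0098, -0.0539, 0, 0, 0, -20.6], [0, -0.011, -0.057, 0, 0, 0, -21.8]])

```text
t: 49.3
ee_pos: [0.5528, 0.1208, 0.0464]
ee_rot: [[-0.925, -0.381, 0.001], [-0.381, 0.925, 0.005], [-0.003, 0.004, -1.0]]
contact_force: [-4.1, 12.4, -6.1]
finger_gap: 0.311
```

>>> send_rows(plan=[[0, 0, 0, 0, 0, 0, 0], [0, 0, 0, 0, 0, 0, 0], [0, 0, 0, 0, 0, 0, 0], [0, 0, 0, 0, 0, 0, 0], [0, 0, 0, 0, 0, 0, 0], [0, 0, 0, 0, 0, 0, 0], [0, 0, 0, 0, 0, 0, 0], [0, 0, 0, 0, 0, 0, 0], [0, 0, 0, 0, 0, 0, 0], [0, 0, 0, 0, 0, 0, 0]])

```text
t: 50.13
ee_pos: [0.5526, 0.1211, 0.0464]
ee_rot: [[-0.925, -0.379, 0.001], [-0.379, 0.925, 0.004], [-0.003, 0.003, -1.0]]
contact_force: [-2.5, 9.4, -5.8]
finger_gap: 0.311
```

```bash
python3 - <<'E'
from h import *
h=17.5; a=np.radians(h); piv=np.array([.6942,.175])
goto([*(piv-.153*np.array([np.cos(a),np.sin(a)])),.0457],h); s=save("scene","s24"); c=r.observe()["ee_pos"][:2]
barline(s,.055,.08,c=c,head=h); print("lever"); barline(s,.045,.0605,a0=.105,a1=.14,c=c,head=h)
E
```

```text
shift mm [1.  9.  0.7] turn [0.2 0.2 4.8] head -157.7 pos [552.6 121.1  46.4] t 50.13 F [-2.5  9.4 -5.8] gap 0.311
along 40 b range [-14.9  17.8] z 0.067 85
along 60 b range [-13.6  19.4] z 0.067 91
along 80 b range [-11.1  21.2] z 0.0671 96
along 100 b range [-9.3 23.7] z 0.0668 117
along 120 b range [-7.7 14.1] z 0.0571 45
lever
along 115 b range [-7.3 24.3] z 0.0559 60
along 135 b range [-9.9 17. ] z 0.0546 62
```

Shut against its stop, with a steady 10 N reaction past the shut angle. Back off to neutral, lift, and return to the mat.

>>> send_rows(plan=[[0, 0, 0.004, 0, 0, 0, 2], [0, 0, 0.008, 0, 0, 0, 4], [0, 0, 0.01, 0, 0, 0, 4.8], [0, 0, 0.01, 0, 0, 0, 4.8], [0, 0, 0.01, -0.003, 0, 0, 4.8], [0, 0, 0.01, -0.01, 0, 0, 4.8], [0, 0, 0.01, -0.02, 0, 0, 4.8], [0, 0, 0.01, -0.033, 0, 0, 4.8], [0, 0, 0.01, -0.05, 0, 0, 4.8], [0, 0, 0.01, -0.065, 0, 0, 4.8]])

```text
t: 51.02
ee_pos: [0.5494, 0.1257, 0.1125]
ee_rot: [[-0.955, -0.296, 0.001], [-0.296, 0.955, -0.001], [-0.001, -0.001, -1.0]]
contact_force: [0.2, 0.4, -4.5]
finger_gap: 0.314
```

>>> send_rows(plan=[[0, 0, 0, -0.01, 0, 0, 0], [0, 0, 0, -0.015, 0, 0, 0], [0, 0, 0, -0.015, 0, 0, 0], [0, 0, 0, -0.015, 0, 0, 0], [0, 0, 0, -0.015, 0, 0, 0], [0, 0, 0, -0.015, 0, 0, 0], [0, 0, 0, -0.015, 0, 0, 0], [0, 0, 0, -0.015, 0, 0, 0], [0, 0, 0, -0.015, 0, 0, 0], [0, 0, 0, -0.015, 0, 0, 0]])

```text
t: 51.85
ee_pos: [0.549, 0.1262, 0.1254]
ee_rot: [[-0.955, -0.296, -0.0], [-0.296, 0.955, -0.0], [0.0, -0.0, -1.0]]
contact_force: [0.2, -0.2, -4.1]
finger_gap: 0.316
```

```bash
python3 - <<'E'
from h import *
goto([.4594,.4003,.125],9.5); s=save("scene","s25")
for lab,h in(("shut",17.7),("open",-45.6)):
    d=np.array([np.cos(np.radians(h)),np.sin(np.radians(h))]); P=cloud(s).reshape(-1,3); q=P[:,:2]-np.array([.6942,.175])
    a=-(q@d); b=q@[-d[1],d[0]]; k=(a>.035)&(a<.1)&(abs(b)<.025)&(P[:,2]>.048)&(P[:,2]<.066)
    print(lab,k.sum()); 
    if k.sum()>20: print(np.polyfit(a[k],b[k],1), np.percentile(a[k],[1,99]),np.percentile(b[k],[3,97]))
E
```

```text
shift mm [  4.3 288.3   0.3] turn [-0.  -0.   7.7] head -162.8 pos [549.  126.2 125.4] t 51.85 F [ 0.2 -0.2 -4.1] gap 0.316
shut 116
[ 0.003788   -0.00128084] [0.03694251 0.09402805] [-0.00754217  0.00587806]
open 0
```

The lever measures fully shut, within 0.004 rad. Now the bar goes to the mat.

>>> send_rows(plan=[[0, 0, 0.008, 0, 0, 0, 0.3], [0, 0.001, 0.028, 0, 0, 0, 1], [0, 0.001, 0.058, 0, 0, 0, 2], [0, 0.002, 0.093, 0, 0, 0, 3], [0, 0.002, 0.13, 0, 0, 0, 4], [0, 0.003, 0.168, 0, 0, 0, 5], [0, 0.003, 0.205, 0, 0, 0, 6], [0, 0.004, 0.24, 0, 0, 0, 7], [0, 0.004, 0.268, 0, 0, 0, 7.7], [0, 0.0043, 0.285, 0, 0, 0, 7.7]])

```text
t: 52.73
ee_pos: [0.4574, 0.4025, 0.1257]
ee_rot: [[-0.986, -0.169, -0.001], [-0.169, 0.986, 0.003], [0.0, 0.003, -1.0]]
contact_force: [-0.2, 1.3, -3.4]
finger_gap: 0.315
```

>>> send_rows(plan=[[0, 0, 0.003, 0, 0, 0, 0], [0, 0, 0.003, 0.01, 0, 0, 0], [0, 0, 0.003, 0.03, 0, 0, 0], [0, 0, 0.003, 0.05, 0, 0, 0], [0, 0, 0.003, 0.07, 0, 0, 0], [0, 0, 0.003, 0.085, 0, 0, 0], [0, 0, 0.003, 0.095, 0, 0, 0], [0, 0, 0.003, 0.1, 0, 0, 0], [0, 0, 0.003, 0.1, 0, 0, 0], [0, 0, 0.003, 0.1, 0, 0, 0]])

```text
t: 53.57
ee_pos: [0.4604, 0.3999, 0.0258]
ee_rot: [[-0.986, -0.165, 0.0], [-0.165, 0.986, -0.0], [-0.0, -0.0, -1.0]]
contact_force: [0.2, -0.3, -3.8]
finger_gap: 0.319
```

```bash
python3 - <<'E'
from h import *
goto([.4594,.4003,.006],9.5)
E
```

```text
shift mm [ 0.9  0.6 19.8] turn [-0.  0. -0.] head -170.5 pos [460.4 399.9  25.8] t 53.57 F [ 0.2 -0.3 -3.8] gap 0.319
```

>>> send_rows(plan=[[0, 0.001, 0, 0.008, 0, 0, 0], [0, 0.001, 0, 0.015, 0, 0, 0], [0, 0.001, 0, 0.018, 0, 0, 0], [0, 0.001, 0, 0.0195, 0, 0, 0], [0, 0.001, 0, 0.0195, 0, 0, 0], [0.4, 0.001, 0, 0.0195, 0, 0, 0], [0.7, 0.001, 0, 0.0195, 0, 0, 0], [1, 0.001, 0, 0.0195, 0, 0, 0], [1, 0.001, 0, 0.0195, 0, 0, 0], [1, 0.001, 0, 0.0195, 0, 0, 0]])

```text
t: 54.4
ee_pos: [0.4592, 0.4001, 0.0062]
ee_rot: [[-0.986, -0.166, 0.0], [-0.166, 0.986, -0.0], [-0.0, -0.0, -1.0]]
contact_force: [-0.5, 0.1, -0.1]
finger_gap: 0.94
```

>>> send_rows(plan=[[1, 0, 0, -0.005, 0, 0, 0], [1, 0, 0, -0.02, 0, 0, 0], [1, 0, 0, -0.045, 0, 0, 0], [1, 0, 0, -0.08, 0, 0, 0], [1, 0, 0, -0.115, 0, 0, 0], [1, 0, 0, -0.15, 0, 0, 0], [1, 0, 0, -0.18, 0, 0, 0], [1, 0, 0, -0.2, 0, 0, 0], [1, 0, 0, -0.2, 0, 0, 0], [1, 0, 0, -0.2, 0, 0, 0]])

```text
t: 55.23
ee_pos: [0.4594, 0.4004, 0.2077]
ee_rot: [[-0.986, -0.166, 0.002], [-0.166, 0.986, 0.002], [-0.003, 0.001, -1.0]]
contact_force: [-1.1, -0.3, -0.2]
finger_gap: 0.998
```

>>> send_rows(plan=[[1, -0.02, -0.02, -0.01, 0, 0, 2], [1, -0.04, -0.055, -0.03, 0, 0, 3], [1, -0.06, -0.09, -0.035, 0, 0, 5], [1, -0.075, -0.125, -0.035, 0, 0, 6], [1, -0.09, -0.16, -0.035, 0, 0, 7], [1, -0.105, -0.195, -0.035, 0, 0, 9], [1, -0.12, -0.23, -0.035, 0, 0, 10], [1, -0.135, -0.265, -0.035, 0, 0, 11], [1, -0.15, -0.3, -0.035, 0, 0, 12], [1, -0.16, -0.33, -0.035, 0, 0, 14]])

```text
t: 56.07
ee_pos: [0.6722, 0.0978, 0.2393]
ee_rot: [[-0.997, 0.08, -0.002], [0.08, 0.997, -0.002], [0.002, -0.002, -1.0]]
contact_force: [0.4, -0.5, -0.4]
finger_gap: 1.001
```

>>> send_rows(plan=[[1, 0, -0.03, 0, 0, 0, 0], [1, 0, -0.055, 0, 0, 0, 0], [1, 0, -0.07, 0, 0, 0, 0], [1, 0, -0.075, 0, 0, 0, 0], [1, 0, -0.075, 0, 0, 0, 0], [1, 0, -0.075, 0, 0, 0, 0], [1, 0, -0.075, 0, 0, 0, 0], [1, 0, -0.075, 0, 0, 0, 0], [1, 0, -0.075, 0, 0, 0, 0], [1, 0, -0.075, 0, 0, 0, 0]])

```text
t: 56.9
ee_pos: [0.6656, 0.0274, 0.2412]
ee_rot: [[-0.997, 0.076, 0.0], [0.076, 0.997, -0.0], [-0.0, -0.0, -1.0]]
contact_force: [0.4, -0.3, 0.7]
finger_gap: 0.997
```

```bash
python3 - <<'E'
from h import *
f=save("wrist","w26"); rear(f,-.079); rear(f,.071); s=save("scene","s26"); t=save("top","t26")
goto([.7,.03,.24],-5)
d=np.array([np.cos(np.radians(17.7)),np.sin(np.radians(17.7))])
for nm,g in(("wrist",f),("scene",s)):
    P=cloud(g).reshape(-1,3); q=P[:,:2]-np.array([.6942,.175]); a=-(q@d); b=q@[-d[1],d[0]]; k=(a>.035)&(a<.1)&(abs(b)<.025)&(P[:,2]>.048)&(P[:,2]<.066); print(nm,"lever shut slope",np.polyfit(a[k],b[k],1),k.sum())
for nm,T in(("0",dict(np.load("top0.npz"))),("26",t)):
    hsv=cv2.cvtColor(T["color"],cv2.COLOR_BGR2HSV); o=[]
    for (x0,y0,x1,y1),z,v in(((182,165,228,260),.028,95),((170,160,235,270),.004,None)):
        S=hsv[y0:y1,x0:x1]; m=np.zeros((400,640),np.uint8)
        m[y0:y1,x0:x1]=((S[...,2]>95)&(S[...,1]<80)) if v else ((S[...,2]<70)|(S[...,1]<90))
        if not v: m=cv2.morphologyEx(m,cv2.MORPH_OPEN,np.ones((3,3)))
        n,l,st,c=cv2.connectedComponentsWithStats(m); k=1+np.argmax(st[1:,4]); W=np.array([world(T,u,w,z)[:2] for w,u in np.argwhere(l==k)],np.float32)*1000
        print(nm,"bar" if v else "mat",np.round(np.hstack(cv2.minAreaRect(W)),1))
# other things: compare height maps of the top views away from arm/fixture/blades
a,b=cloud(dict(np.load("top0.npz")))[...,2],cloud(t)[...,2]
for n,(u,v) in dict(spanner=(264,217),box=(430,170),case=(425,253),oil=(183,147),collet=(235,125),holA=(160,170),holB=(460,147),purple=(229,300)).items():
    w=18; A=cv2.imread("pics/top0.png")[v-w:v+w,u-w:u+w].astype(int); B=t["color"][v-w:v+w,u-w:u+w].astype(int)
    print(n,"dz>15mm px",int((abs(a-b)[v-w:v+w,u-w:u+w]>.015).sum()),"colour change px",int((abs(A-B).max(-1)>90).sum()))
E
```

```text
slot -0.079 rear x [-67.  -66.3 -64.8] top z 0.0199 y [-94.61918431 -62.71288235]
slot 0.071 rear x [-65.8 -64.9 -63.5] top z 0.0198 y [55.41792948 86.93925792]
shift mm [-34.    6.    1.2] turn [-0.   0.   0.6] head 175.6 pos [665.6  26.6 241.2] t 57.05 F [-0.8 -0.9  0.7] gap 0.996
wrist lever shut slope [ 0.01377166 -0.00192711] 809
scene lever shut slope [-0.00597816 -0.00060227] 115
0 bar [464.5 383.5 242.2  40.2   7.8]
0 mat [452.7 400.7 295.4 117.2   9.5]
26 bar [452.3 397.5 242.5  40.6   9.9]
26 mat [452.7 400.6 295.3 116.6   9.4]
spanner dz>15mm px 7 colour change px 38
box dz>15mm px 9 colour change px 0
case dz>15mm px 26 colour change px 34
oil dz>15mm px 15 colour change px 0
collet dz>15mm px 13 colour change px 0
holA dz>15mm px 12 colour change px 0
holB dz>15mm px 14 colour change px 0
purple dz>15mm px 11 colour change px 0
```

Everything checks out. Handing in.

```bash
python3 - <<'E'
from h import *
print(r.job_done())
E
```

```text
the job is handed in; nothing more can be done
None
```

The job is done and handed in at about 57 s of the 210 s allowed. Only two blades were on the bench. I threw the clamp fully open with the bar and slid one blade into slot 3 and one into slot 1, each until the wrist force showed it against the stop. I then threw the clamp shut with the bar and laid the bar back on its mat. Blade 2 was knocked aside during the run, and I measured it again before picking it up.

**Last checks:**
- **Lever:** measured within about 0.01 rad of its shut position, and it held a steady 10 N against its stop.
- **Blades:** they stand 65 to 66 mm out of the mouths against 65 mm expected, and both moved about 3.5 mm on to their walls when the clamp shut. The 1.4 mm difference between them fits my uncertainty in the fixture's angle; I did not resolve it further.
- **Bar:** it lies inside the mat's outline, about 3 mm off centre.
- **Other things on the bench:** the before-and-after comparison showed no change at the insert box, oil bottle, collet, either holder or the purple look-alike. Small colour changes showed at the spanner and the caliper case. I put them down to shadows and the blade removed from beside the case, but I did not measure those two separately.

The picture limit was reached before the shutting throw, so that step and the final checks rest on depth and force readings rather than on pictures I viewed.

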